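# Refit the heat knob of the bending iron and turn it to off

## Task

The heat knob has come off the bending iron's control box. Line it up with the bare D-shaped shaft on the sloping panel and push it on until it snaps fully home against the panel, then turn it so that its nose points at the long off mark at the top of the dial, and let go. Leave the star knob, the glue bottle and the wooden spool clamp standing where they are.

Things in the scene. Friction and masses are not known exactly. Their poses are not given: they have to be found in the camera images.
- knob: Loose black plastic heat knob, 0.08 to 0.15 kg, standing on its round skirt (68 mm across, 8 mm thick), 46 mm high. On the skirt a paddle grip, two parallel flat sides 30 mm apart (y = +-15 mm, x = -19 to 22, z = 8 to 46), a pointed nose on the +x side with a white line on top, a blunt tail 30 mm out at -x. Origin: centre of underside, on the bore's axis; z up, x to the nose. No pose while held.
- knob_nose (a point): Tip of the knob's nose: 37 mm along the knob's +x from its axis, 40 mm above its underside.
- knob_bore (a point): Middle of the mouth of the knob's D-shaped bore, in its underside (same point as the knob's origin). Bore 34 mm deep along the knob's z, 20 mm across, its flat on the nose side (+x) 4.7 mm from the axis: about 1 mm clearance round the shaft, 0.7 mm at the flat. The mouth has a 4 mm 45-degree lead-in.
- dial: Round black dial, 92 mm across, on the grey sloping panel of the control box (fixed; place and heading vary). Origin: where the shaft's axis meets the panel, about 93 mm above the bench. z: out of the panel along the shaft, 32 degrees from vertical, leaning towards the panel's low edge on the robot's side; x: up the slope; y: along the panel. The panel reaches 100 mm up and down the slope.
- off_mark (a point): Middle of the off mark on the panel: the one long (26 mm), wide white tick among the short ones round the dial, straight uphill (dial +x), 63 mm from the shaft's axis.
- spindle (a joint): Turn of the bare steel D-shaft in the dial (rad): angle about the dial's z, anticlockwise seen from outside, from uphill (dial x) to where the shaft's flat faces. 0 = off, flat facing the off mark. Starts at 0.5 to 1.3; turns within +-2.4 with light friction (0.03 N m) and stays where left. The knob's nose goes to the flat's side.
- shaft_tip (a point): End of the D-shaft on its axis, 32 mm out of the panel. Shaft 18 mm in diameter, one flat 4 mm from the axis. A sprung ball in its round back, 14.5 mm above the panel, stops the knob some 15 mm short of home; pushed on along the axis with about 5 to 10 N, the knob snaps past it and its underside rests on the panel.
- switch (a point): Top of the fixed rocker switch on the panel, 50 x 30 mm, 13 mm high, 108 mm beside the shaft's axis. An obstacle only.
- iron_top (a point): Centre of the top of the bending iron, a fixed upright aluminium pipe 50 mm across and 83 mm tall on the box's flat top, about 230 mm above the bench. An obstacle only.
- star_knob: Bystander, loose: black five-lobed star knob, 78 mm across, with a steel stub on top, 42 mm high. Origin: centre of its underside.
- glue: Bystander, loose: white glue bottle, 56 mm across, 130 mm high. Origin: centre of its underside.
- spool_clamp: Bystander, loose: violin maker's spool clamp standing on end, two wooden discs of 60 mm diameter on a steel rod, 92 mm high. Origin: centre of its underside.
There are look-alikes about, which are no part of the job. What is shaped like the knob but turquoise or yellow is not meant.

How it is judged:
By the outcome, as a careful person would: the job done as asked, in the order asked, and still so for the second after the job is handed in, with the robot touching nothing.
It also fails if it takes over 53 s, if anything falls off the work surface, if the arm or the gripper's body presses on something with over 40 N, if the wrist force passes 120 N, or if a joint passes its speed limit or range.

## Robot

A 6-joint arm with a two-finger parallel gripper is mounted at the origin on the work surface. World frame = base frame: x ahead of the robot, y to its left, z up, the work surface at z = 0. Lengths are in mm, angles in rad, forces in N, time in s.
With the tool pointing down it reaches from about 400 to 925 mm from the base axis. Payload 12.5 kg.
Tool frame: the origin (TCP) lies midway between the tips of the shut fingers; the grasp point (between the pads) lies 19 mm behind it; z points along the fingers, y is the direction in which the jaws open and shut (so a half turn about z gives the same grasp; the last joint's range is limited). The gripper opens to 95 mm and grips with 3 to 60 N. Pads are 20 mm wide; open, the fingers measure 119 mm over their backs; the gripper's body (75 mm by 180 mm) begins 59 mm behind the grasp point.
Start: joints at [-1.262, 0.491, 1.559, -0, 1.092, -0.106], TCP at [251.903, -572.007, 214.661] pointing down, gripper open.
Joint ranges: [-3.1, 3.1], [-0.84, 2.19], [0.05, 2.79], [-1.13, 4.28], [0.06, 2.93], [-2.69, 2.69]. Speed limits (rad/s): [2.22, 2.22, 2.79, 3.14, 3.14, 3.14].

## Interface

Orientations are given as [roll, pitch, yaw] about the fixed x, y, z axes, in that order (R = Rz(yaw) Ry(pitch) Rx(roll)).
In Python, from cell import env gives the robot as it stands.
- The arm moves only by the tool arm_command, never from a script. Its argument "steps" is a list of rows, each an object of numbers: "dx", "dy", "dz": the shift along the tool's x, y, z as a fraction of full scale; "rx", "ry", "rz": the turn, a rotation vector about the tool's x, y, z as a fraction of full scale; "claw": the gripper command: -1 is fully open, 1 is shut, values between are in proportion. In form: [{"dx": .., "dy": .., "dz": .., "rx": .., "ry": .., "rz": .., "claw": ..}, ...]. A call has 1 to 10 rows; each row shifts and turns the pose as measured when the row begins, along the tool's axes as they then stand; what a row does not reach is not made up. Full scale, the value 1, is 0.8 m for a shift and 90 degrees for a turn. A row lasts 1/8 s, in which the tool goes at most 62.5 mm and 10.7 degrees, less where a joint would pass 70% of its speed; a pose out of reach is approached as far as the arm can. A call with a number of a shift or a turn outside -1 to 1 is refused whole. A call with a gripper value outside its range is refused whole. The fingers move at their own pace and stop on an object; the grip force is fixed at half the most. Time passes only in rows, so rows that do not move let the fingers close. It gives the time, the measured TCP pose, the force and the opening at its end, in the units of the state.
- env.state(): the state, without advancing time (a new reading comes with each control period).
- env.read_camera(name): name is "scene" or "top"; returns (picture, depth): 400x640x3 uint8, red, green, blue; 400x640 float32, mm along the optical axis (not along the pixel's ray), 0 where there is no reading.
- env.get_calibration(name): a dict with "vfov" (degrees; the focal length in pixels is half the picture's height over the tangent of half this angle, whatever the lens; pixels are square), "cx", "cy" (the principal point, pixels), "xyz" and "attitude" of the camera in the world. Camera axes: x right, y up, looking along -z (the intrinsics and any distortion apply to the point x, -y, -z); pixel columns grow to the right and rows downward; lengths in mm; the calibration is good to about 2 mm. A picture is of the moment at which its call begins. get_calibration takes no time and is no camera call.
- env.job_done(): hands the job in, once; it reports no verdict.
The state is a dict: "t": time; "joints": joint angles; "qvel": joint speeds; "tau": joint torques, N m; "eef_pos": TCP position; "tcp_rot": TCP orientation; "ft_force": force on the tool from outside, world axes, zero at the start; "moment": the same for the moment, N m; "opening": opening from 0.0 (shut) to 1.0 (fully open).
Only numpy, scipy, OpenCV 4.12 (cv2) and the standard library are available. Lean on these libraries where they do the work, as an engineer would, in place of code of your own. Each camera call takes 0.05 s, during which the arm holds its last target.

## Working session

There is one attempt and no reset: what is moved stays moved. The work goes in short steps, Python scripts to look and compute and a tool call to move; the robot and the scene stay as the last step left them, time stands still between calls to the robot, and variables do not carry over. Pictures are saved under pics/ and viewed, and the job is handed in when it is done.

Besides the shell and the picture viewer there is one more tool, called after ">>>" as name(argument=value, ...) on one line, values as JSON. arm_command: Moves the arm, as the interface text tells. Its arguments: {"type":"object","properties":{"steps":{"type":"array","items":{"type":"object","properties":{"dx":{"type":"number"},"dy":{"type":"number"},"dz":{"type":"number"},"rx":{"type":"number"},"ry":{"type":"number"},"rz":{"type":"number"},"claw":{"type":"number"}}}}},"required":["steps"]}

```bash
ls; mkdir -p pics; python3 - <<'E'
from cell import env
import cv2,numpy as np
print(env.state())
for n in("scene","top"):
    print(env.get_calibration(n))
    p,d=env.read_camera(n)
    cv2.imwrite(f"pics/{n}0.png",p[:,:,::-1]); np.savez(f"{n}0.npz",p=p,d=d)
E
```

```text
pics
{'t': 0.0, 'joints': array([-1.26159496e+00,  4.91546954e-01,  1.55947235e+00, -3.42683524e-05,
        1.09166842e+00, -1.05605092e-01]), 'qvel': array([-0.00012156, -0.00048085,  0.00140234,  0.00017646,  0.00037836,
       -0.00154303]), 'tau': array([ 3.62259918e-03, -6.12631202e+01, -2.58180732e+01,  6.92927046e-02,
        4.83203516e-02, -8.61619469e-05]), 'eef_pos': array([ 251.81739595, -571.75439153,  214.06168675]), 'tcp_rot': array([-3.14050048e+00, -8.52070582e-05,  4.14822223e-01]), 'ft_force': array([-0.3502837 ,  0.12108079,  0.44815559]), 'moment': array([-0.03965007,  0.00581203, -0.00609747]), 'opening': 1.0020948086970989}
{'vfov': 44.8887104669836, 'cx': 325.3567023419961, 'cy': 196.2948304020305, 'xyz': array([1297.37908521,  185.53364514, 1256.64668744]), 'attitude': array([ 0.5787584 , -0.0121504 ,  1.92876839])}
{'vfov': 50.69648425604698, 'cx': 321.85424640400015, 'cy': 197.3312428299542, 'xyz': array([ 433.72782819,  -56.47703783, 1221.73222823]), 'attitude': array([ 0.1501058 ,  0.02065719, -1.5966917 ])}
```

View pics/scene0.png

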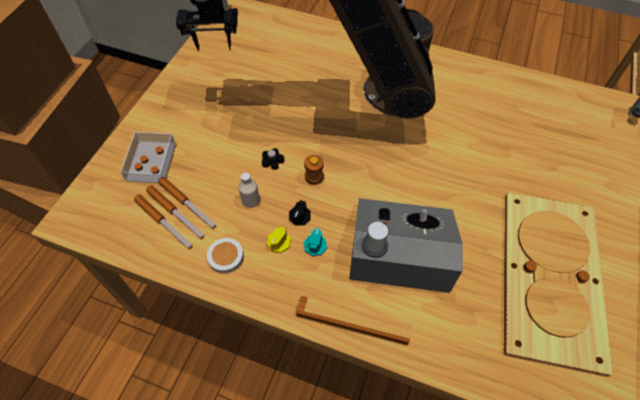

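View pics/top0.png

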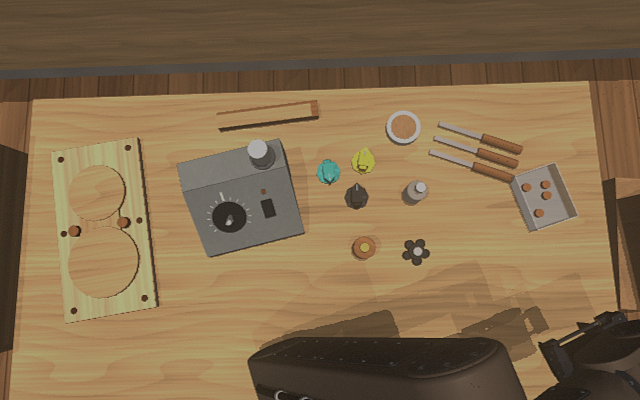

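The top view shows the black knob at (357,197), the dial at (229,216), and the off mark at about (224,197). The turquoise and yellow look-alikes are just beyond the knob. Next I'll enlarge these areas and use the depth data.

```bash
cat > h.py <<'E'
import numpy as np,cv2
from scipy.spatial.transform import Rotation as R
from cell import env
def cal(n):
    c=env.get_calibration(n); f=200/np.tan(np.radians(c['vfov']/2))
    return c,f,R.from_euler('xyz',c['attitude']).as_matrix()
def cloud(n,d):
    c,f,M=cal(n); v,u=np.mgrid[0:400,0:640]
    P=np.stack([(u-c['cx'])/f*d,-(v-c['cy'])/f*d,-d],-1)
    return P@M.T+c['xyz']
def proj(n,X):
    c,f,M=cal(n); q=(np.asarray(X,float)-c['xyz'])@M
    return np.stack([c['cx']+f*q[...,0]/-q[...,2],c['cy']-f*q[...,1]/-q[...,2]],-1)
def crop(img,x0,y0,x1,y1,s,fn):
    cv2.imwrite(fn,cv2.resize(img[y0:y1,x0:x1,::-1],None,fx=s,fy=s,interpolation=cv2.INTER_CUBIC))
E
python3 - <<'E'
from h import *
T=np.load('top0.npz');S=np.load('scene0.npz')
a=np.clip(T['p'].astype(float)*1.8,0,255).astype(np.uint8);b=np.clip(S['p'].astype(float)*1.8,0,255).astype(np.uint8)
crop(a,170,130,310,260,5,'pics/ct_box.png')
crop(a,310,140,430,270,4,'pics/ct_knob.png')
crop(b,340,190,480,300,5,'pics/cs_box.png')
crop(b,260,140,340,260,5,'pics/cs_knob.png')
for n,D in(('top',T),('scene',S)):
    P=cloud(n,D['d']); np.save(n+'P.npy',P)
    print(n, D['d'].min())
P=np.load('topP.npy')
for nm,(u,v) in dict(knob=(357,197),dial=(229,222),off=(224,197),iron=(259,149),bench=(330,230),boxtop=(220,175),glue=(420,187),star=(418,251),spool=(365,247)).items(): print(nm,P[v,u].round(1))
P=np.load('sceneP.npy')
for nm,(u,v) in dict(knob=(300,211),bench=(330,200),shaft=(423,212)).items(): print(nm,P[v,u].round(1))
E
```

```text
top 0.0
scene 0.0
knob [ 610.5 -135.8   44.3]
dial [542.5 207.8 119.6]
off [609.  220.9 122.4]
iron [707.2 109.5 230.2]
bench [522.7 -57.1   3.5]
boxtop [663.9 226.2 145.1]
glue [ 620.3 -296.6  123.9]
star [ 455.3 -298.2   42.1]
spool [ 468.7 -148.9   88. ]
knob [ 627.3 -128.5   48.4]
bench [ 5.305e+02 -6.970e+01 -1.000e-01]
shaft [550.5 207.4 122.2]
```

View pics/ct_box.png

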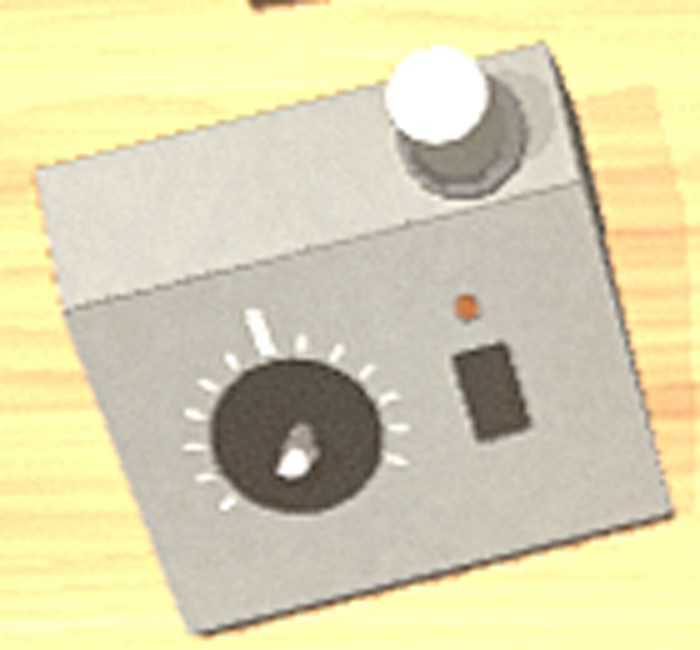

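View pics/ct_knob.png

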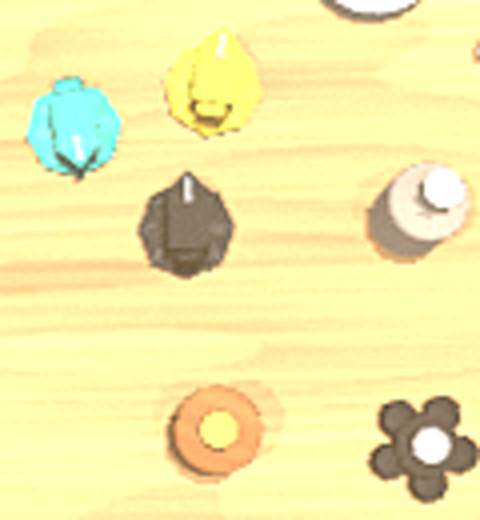

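View pics/cs_box.png

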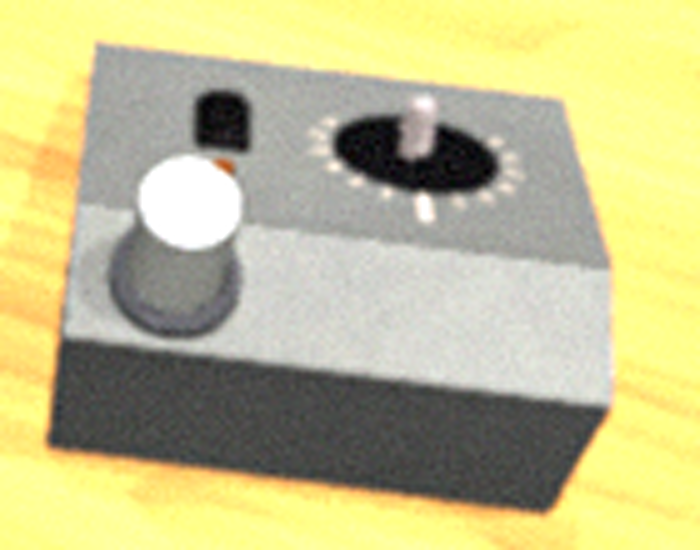

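View pics/cs_knob.png

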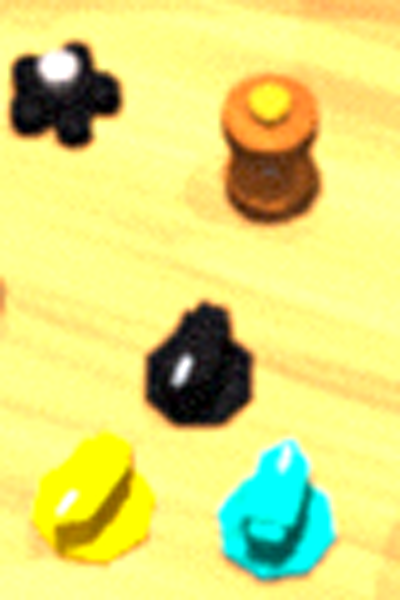

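```bash
python3 - <<'E'
from h import *
T=np.load('top0.npz')['p'];S=np.load('scene0.npz')['p']
print(T[182:214,343:372].max(-1)); print(S[196:230,286:314].max(-1))
# panel plane
P=np.load('topP.npy')
m=np.zeros((400,640),np.uint8); cv2.fillPoly(m,[np.array([[195,198],[205,245],[213,250],[300,232],[290,190]])],1)
Q=P[(m>0)]; 
for n in range(20):
    c=Q.mean(0); nv=np.linalg.svd(Q-c,full_matrices=False)[2][2]; nv*=np.sign(nv[2]); r=(Q-c)@nv
    Q=Q[abs(r)<max(2*r.std(),3)]
print(c,nv,r.std(),np.degrees(np.arccos(nv[2])),'uphill heading',np.arctan2(-nv[1],-nv[0]))
b=P[215:235,310:340].reshape(-1,3); print('bench z',np.median(b[:,2]),b[:,2].std())
P=np.load('sceneP.npy');b=P[190:210,320:345].reshape(-1,3); print('bench z',np.median(b[:,2]),b[:,2].std())
E
```

```text
[[173 172 173 174 172 172 171 170 173 174 174 177 176 149 161 178 177 174
  174 174 175 174 173 174 175 173 172 175 174]
 [173 175 175 173 174 172 175 172 174 172 177 176 136  80  72 149 177 175
  175 173 174 174 174 172 175 173 173 174 172]
 [172 173 174 173 174 173 174 174 174 172 169 134  77 109  93  72 138 164
  163 169 173 174 173 174 173 175 172 173 172]
 [173 175 174 173 173 173 172 177 174 174 136  82  63 131 120  76  76 147
  169 169 173 174 173 176 171 174 174 174 174]
 [173 175 173 173 173 178 180 176 175 137  84  67  65 134 120  77  65  78
  122 159 169 172 174 173 174 175 175 170 172]
 [172 174 173 175 176 178 171 135  79  62  71  72  68 133 120  79  73  73
   66 113 152 155 172 176 175 173 173 174 173]
 [174 175 175 178 179 134  80  62  64  74  77  75  69 133 123  84  71  74
   71  65  77  90 158 179 178 176 173 174 173]
 [173 173 175 179 114  58  73  74  65  74  81  78  73 129 135  92  75  75
   77  79  71  59 134 174 175 174 172 174 172]
 [172 174 177 149  93  77  87  78  66  74  78  80  79 101 100  80  75  76
   76  80  72  66  90 158 175 170 169 168 170]
 [167 172 1
[... 6294 characters left out ...]
98 196 194 195 200 196 192 189 186 185 185 187 185 185 188 194
  197 199 204 199 200 200 197 198 195 194]
 [191 191 193 195 193 201 197 200 197 197 196 191 194 203 203 204 200 206
  205 201 202 199 198 202 200 199 201 202]
 [186 188 191 196 195 192 193 194 194 196 197 193 196 199 200 200 202 204
  201 199 200 201 198 198 202 202 203 196]
 [178 194 198 201 199 194 194 194 198 192 193 193 195 198 199 195 197 197
  194 197 196 201 200 201 198 199 184 160]]
[553.78663192 170.42736257  83.86060215] [-0.51812765 -0.11742786  0.8472039 ] 1.5344226910014502 32.09116032979346 uphill heading 0.2228737773590721
bench z -0.3978030765242693 121.62895862210627
bench z 0.20130167802483356 56.21624452484471
```

```bash
cat > fit.py <<'E'
from h import *
from scipy.optimize import minimize
# box top/silhouette soft mask fit
a=np.linspace(0,2*np.pi,41)
SK=np.array([[34*np.cos(t),34*np.sin(t),z] for t in a for z in(0,8)])
PD=np.array([[x,y,z] for x,y in((-30,-8),(-30,8),(-19,15),(-19,-15),(22,15),(22,-15),(37,0)) for z in(8,46)])
PD[-1]=[30,0,46]; PD=np.vstack([PD,[37,0,40]])
K=8
def render(n,pts_list,box):
    x0,y0,x1,y1=box; im=np.zeros(((y1-y0)*K,(x1-x0)*K),np.uint8)
    for X in pts_list:
        uv=proj(n,X)-[x0,y0]+.5
        h=cv2.convexHull(np.round(uv*K).astype(np.int32)); cv2.fillConvexPoly(im,h,255)
    return cv2.GaussianBlur(cv2.resize(im,(x1-x0,y1-y0),interpolation=cv2.INTER_AREA).astype(float)/255,(0,0),.6)
def knob(p):
    M=R.from_euler('z',p[2]).as_matrix()
    return [X@M.T+[p[0],p[1],0] for X in(SK,PD)]
E
python3 - <<'E'
from fit import *
T=np.load('top0.npz')['p'];S=np.load('scene0.npz')['p']
B=dict(top=(338,180,374,214),scene=(280,196,320,230))
def mask(n):
    x0,y0,x1,y1=B[n]; g=(T if n=='top' else S)[y0:y1,x0:x1].max(-1).astype(float)
    lo,hi=(76,173) if n=='top' else (15,197)
    m=np.clip((hi-g)/(hi-lo),0,1)
    q=np.where(m>.3,1,0).astype(np.uint8)
    # fill interior (white line)
    f=q.copy(); cs,_=cv2.findContours(q,cv2.RETR_EXTERNAL,cv2.CHAIN_APPROX_NONE); c=max(cs,key=cv2.contourArea); f[:]=0; cv2.drawContours(f,[c],-1,1,-1)
    e=cv2.erode(f,np.ones((3,3),np.uint8)); m=np.where(e>0,1,m); m[cv2.dilate(f,np.ones((5,5),np.uint8))==0]=0
    return m
M={n:mask(n) for n in B}
def cost(p,ns): return sum(((render(n,knob(p),B[n])-M[n])**2).sum() for n in ns)
for ns in(['top'],['scene'],['top','scene']):
    best=min((minimize(cost,[612+i,-137+j,y],args=(ns,),method='Nelder-Mead',options=dict(initial_simplex=np.array([[612+i,-137+j,y],[618+i,-137+j,y],[612+i,-131+j,y],[612+i,-137+j,y+.3]]))) for i in(0,5) for j in(0,4) for y in(-.1,.2)),key=lambda r:r.fun)
    print(ns,best.x.round(3),best.fun)
x=best.x
for n in B:
    r=render(n,knob(x),B[n]); cv2.imwrite(f'pics/fit_{n}.png',cv2.resize((np.dstack([r,r*0,M[n]])*255).astype(np.uint8),None,fx=10,fy=10,interpolation=0))
E
```

```text
['top'] [ 6.16802e+02 -1.35410e+02 -8.00000e-03] 5.312532711680905Traceback (most recent call last):
  File "<stdin>", line 16, in <module>
  File "<stdin>", line 16, in <genexpr>
    res = _minimize_neldermead(fun, x0, args, callback, bounds=bounds,
                               **options)
    fsim[j] = func(sim[j])
              ~~~~^^^^^^^^
    fx = function(np.copy(x), *(wrapper_args + args))
  File "<stdin>", line 14, in cost
  File "<stdin>", line 14, in <genexpr>
  File "fit.py", line 12, in render
    uv=proj(n,X)-[x0,y0]+.5
       ~~~~^^^^^
  File "h.py", line 12, in proj
    c,f,M=cal(n); q=(np.asarray(X,float)-c['xyz'])@M
          ~~~^^^
  File "h.py", line 5, in cal
    c=env.get_calibration(n); f=200/np.tan(np.radians(c['vfov']/2))
ValueError: time passes only in moves, steps and waits
```

```bash
python3 - <<'E'
import cv2,numpy as np
a=cv2.imread('pics/fit_top.png');b=cv2.imread('pics/fit_scene.png');cv2.imwrite('pics/fit_both.png',np.hstack([a,b]))
E
```

```text
[ WARN:0@0.019] global loadsave.cpp:275 findDecoder imread_('pics/fit_top.png'): can't open/read file: check file path/integrity
[ WARN:0@0.019] global loadsave.cpp:275 findDecoder imread_('pics/fit_scene.png'): can't open/read file: check file path/integrity
Traceback (most recent call last):
cv2.error: OpenCV(4.12.0) :-1: error: (-5:Bad argument) in function 'imwrite'
> Overload resolution failed:
>  - img data type = object is not supported
>  - Expected Ptr<cv::UMat> for argument 'img'
```

```bash
python3 - <<'E'
s=open('h.py').read()
s=s.replace("def cal(n):\n    c=env","_C={}\ndef cal(n):\n    if n in _C: return _C[n]\n    c=env").replace("    return c,f,R.from_euler('xyz',c['attitude']).as_matrix()","    _C[n]=(c,f,R.from_euler('xyz',c['attitude']).as_matrix()); return _C[n]")
open('h.py','w').write(s)
E
cat > k.py <<'E'
from fit import *
T=np.load('top0.npz')['p'];S=np.load('scene0.npz')['p']
B=dict(top=(338,180,374,214),scene=(280,196,320,230))
def mask(n):
    x0,y0,x1,y1=B[n]; g=(T if n=='top' else S)[y0:y1,x0:x1].max(-1).astype(float)
    lo,hi=(76,173) if n=='top' else (15,197)
    m=np.clip((hi-g)/(hi-lo),0,1)
    q=np.where(m>.3,1,0).astype(np.uint8)
    f=q.copy(); cs,_=cv2.findContours(q,cv2.RETR_EXTERNAL,cv2.CHAIN_APPROX_NONE); c=max(cs,key=cv2.contourArea); f[:]=0; cv2.drawContours(f,[c],-1,1,-1)
    e=cv2.erode(f,np.ones((3,3),np.uint8)); m=np.where(e>0,1,m); m[cv2.dilate(f,np.ones((5,5),np.uint8))==0]=0
    return m
M={n:mask(n) for n in B}
def cost(p,ns): return sum(((render(n,knob(p),B[n])-M[n])**2).sum() for n in ns)
for ns in(['top'],['scene'],['top','scene']):
    best=min((minimize(cost,[612+i,-137+j,y],args=(ns,),method='Nelder-Mead',options=dict(initial_simplex=np.array([[612+i,-137+j,y],[618+i,-137+j,y],[612+i,-131+j,y],[612+i,-137+j,y+.3]]))) for i in(0,5) for j in(0,4) for y in(-.1,.2)),key=lambda r:r.fun)
    print(ns,best.x.round(3),best.fun)
x=best.x
o=[]
for n in B:
    r=render(n,knob(x),B[n]); o.append(cv2.resize((np.dstack([r,r*0,M[n]])*255).astype(np.uint8),(360,340),interpolation=0))
cv2.imwrite('pics/fit_both.png',np.hstack(o))
E
python3 k.py
cat > d.py <<'E'
from fit import *
T=np.load('top0.npz')['p'];S=np.load('scene0.npz')['p']
print(T[195:240:2,205:255:2].max(-1)); print(S[204:234,395:450:2].max(-1))
E
python3 d.py
```

```text
['top'] [ 6.16802e+02 -1.35410e+02 -8.00000e-03] 5.312532711680905
['scene'] [ 6.17214e+02 -1.36733e+02 -7.00000e-02] 6.245249081603634
['top', 'scene'] [ 6.16911e+02 -1.35919e+02  5.20000e-02] 13.123323653351768
[[111 111 112 112 110 113 110 101 181 118 112 111 112 112 114 111 109 113
  112 113 113 115 113 115 112]
 [111 112 113 110 110 110 113 104 163 142 109 108 125 120 109 108 112 113
  112 111 113 114 113 112 112]
 [112 112 108 111 108 109 109 108 125 187 110 112 135 120 111 109 142 111
  115 114 115 112 114 111 114]
 [109 112 111 110 112 167 116 110 111 109 110  99 103 112 111 115 133 111
  111 112 112 113 114 112 112]
 [110 107 107 109 108 105 132 113  59  44  46  50  52  47  47  50 103 114
  111 140 119 113 113 114 112]
 [111 108 108 110 110 112  88  44  51  50  50  50  50  51  51  46  47  44
  111 124 112 113 112 111 112]
 [110 109 107 148 133  78  48  52  48  50  47  52  52  52  48  53  52  50
   41 109 115 110 113 113 113]
 [110 107 111 110  99  46  54  52  52  51  50  53  50  54  50  53  51  50
   51  58 113 174 131 112 113]
 [110 116 115 112  64  51  51  50  48  51  50  
[... 4339 characters left out ...]
 95  95 101  98  97  94  95 100  93 101  99 142  90  66  71  66  40  38
   63  57  87 115  99 116  95  92  92  95]
 [ 96  92 103 100  98  97  96  95  99  93 101 123  96  88 126 138  74  80
  112  91 102 132  96  95  95  92  92  93]
 [ 96  97  98  98  95  96  95  99  98  97 101 101  94  96 141 181  91  90
  125 100  98 110  98  94  94  94  95  97]
 [ 98  98 100 102  94  97  96 101  98  89  93  99  95  93 134 186  93  93
  108 101  98  95  93  95  93  89  90  91]
 [ 96  93  96 101  93  95  97  97  94  95  94  97  91  90 127 189  95  94
   99  91  91  92  94  92  94  92  94  94]
 [ 95  96  95  98  94  96  96  98  95  94  97  96  94  96 115 172  99  94
   95  92  91  92  94  93  96  94  93  93]]
```

View pics/fit_both.png

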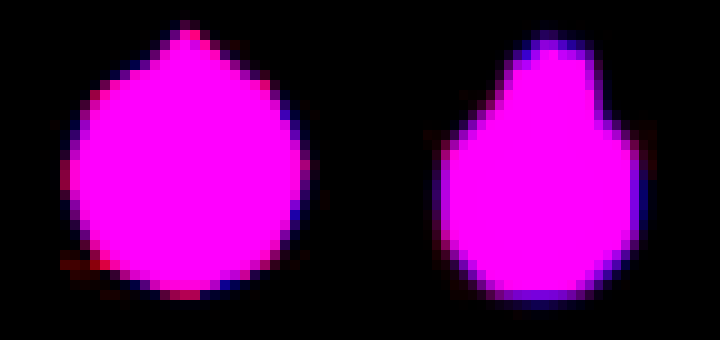

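```bash
cat > d.py <<'E'
from fit import *
T=np.load('top0.npz')['p'];S=np.load('scene0.npz')['p']
IM=dict(top=T.max(-1).astype(float),scene=S.max(-1).astype(float))
def frame(h,tilt=np.radians(32)):
    z=np.array([-np.sin(tilt)*np.cos(h),-np.sin(tilt)*np.sin(h),np.cos(tilt)])
    x=np.array([np.cos(tilt)*np.cos(h),np.cos(tilt)*np.sin(h),np.sin(tilt)])
    return np.stack([x,np.cross(z,x),z],1)
a=np.linspace(0,2*np.pi,61)[:-1]
C=np.stack([46*np.cos(a),46*np.sin(a),0*a],1)
def TK(w=5): return np.array([[50,-w/2,0],[76,-w/2,0],[76,w/2,0],[50,w/2,0]])
def to(p,X): return X@frame(p[2]).T+[p[0],p[1],93]
if __name__=='__main__':
    BX=dict(top=(203,190,257,240),scene=(392,206,452,232))
    def cost(p,ns):
        s=0
        for n in ns:
            x0,y0,x1,y1=BX[n]; g=IM[n][y0:y1,x0:x1]
            lo,hi=(50,111) if n=='top' else (11,96)
            m=np.clip((hi-g)/(hi-lo),0,1); r=render(n,[to(p,C)],BX[n])
            w=np.ones_like(m)
            sh=render(n,[to(p,np.vstack([C*[11/46,11/46,0],C*[11/46,11/46,0]+[0,0,34]]))],BX[n]); w[sh>.05]=0
            s+=(w*(r-m)**2).sum()
            # tick
            t=render(n,[to(p,TK())],BX[n]); reg=render(n,[to(p,TK(16)+0)],BX[n])>.5
            mt=np.clip((g-hi)/(190-hi),0,1); s+=((t-mt)**2)[reg].sum()
        return s
    for ns in(['top'],['scene'],['top','scene']):
        best=None
        for i in(0,4):
          for y in(.15,.25):
            x0=np.array([555+i,207,y]); r=minimize(cost,x0,args=(ns,),method='Nelder-Mead',options=dict(initial_simplex=np.array([x0,x0+[6,0,0],x0+[0,6,0],x0+[0,0,.1]])))
            if best is None or r.fun<best.fun: best=r
        print(ns,best.x.round(3),best.fun)
        p=best.x; print('  tip proj',proj('top',to(p,np.array([[0,0,32.]]))),proj('scene',to(p,np.array([[0,0,32.]]))))
    np.save('dial.npy',best.x)
    # shaft D fit in top
    print(IM['top'][210:232,219:240].astype(int))
E
python3 d.py
python3 - <<'E'
from fit import *
for y in(-.1,-.05,0,.05): print(y,proj('top',np.array([[617+20*np.cos(y),-136+20*np.sin(y),46],[617+35*np.cos(y),-136+35*np.sin(y),42]])).round(2))
T=np.load('top0.npz')['p'][:,:,0].astype(float)
for v in range(184,191): 
    r=T[v,354:361]-76; r=np.clip(r,10,None)-10; print(v,(r*np.arange(354,361)).sum()/r.sum())
E
```

```text
['top'] [5.58780e+02 2.14666e+02 2.22000e-01] 4.915513603945817
  tip proj [[227.76265058 222.10849549]] [[424.82911729 210.38432926]]
['scene'] [5.57596e+02 2.13476e+02 2.28000e-01] 2.5860601308377977
  tip proj [[228.24476143 222.53620471]] [[424.48017582 209.90742297]]
['top', 'scene'] [5.58479e+02 2.14367e+02 2.25000e-01] 10.861007396370006
  tip proj [[227.89146576 222.21516131]] [[424.73410473 210.26263935]]
[[ 53  48  48  51  52  51  50  52  53  48  49  53  47  50  50  50  49  52
   50  54  50]
 [ 50  51  48  49  51  46  50  48  49  49  51  50  54  51  49  51  49  52
   51  52  49]
 [ 48  52  52  50  53  53  50  49  51  52  50  49  50  53  51  49  49  51
   48  51  48]
 [ 53  47  50  52  48  49  51  47  49  51  48  50  49  49  49  48  50  52
   51  51  48]
 [ 51  51  50  54  52  51  52  51  51  46  59  62  55  48  51  50  53  48
   49  52  51]
 [ 49  47  51  50  50  46  50  47  45  60  88  97  81  61  49  52  55  50
   51  55  52]
 [ 50  51  51  52  54  50  47  50  50  98 103  90  91  64  48  47  53  52
   50  48  52]
 [ 51  51  53  48  50  50  48  48  61  87  93  91  94  75  
[... 892 characters left out ...]
  51  52  50
   49  54  49]
 [ 50  47  53  51  52  53  52  52  56  53  54  53  49  53  55  49  50  54
   52  52  47]
 [ 69  50  47  49  48  48  53  52  51  53  52  52  50  52  50  51  52  52
   49  50  57]
 [105  80  61  51  47  49  48  47  51  50  52  50  53  54  52  50  47  51
   54  77 110]
 [111 118 106  83  72  62  55  54  46  48  47  48  51  52  47  54  56  74
  102 114 116]]
-0.1 [[357.47 187.64]
 [357.7  182.68]]
-0.05 [[357.11 187.62]
 [357.09 182.65]]
0 [[356.76 187.62]
 [356.47 182.66]]
0.05 [[356.4  187.64]
 [355.85 182.69]]
184 357.82211538461536
185 357.98571428571427
186 356.4146341463415
187 356.41975308641975
188 356.4404761904762
189 356.6224489795918
190 356.48275862068965
```

```bash
cat > s.py <<'E'
from d import *
def D(th):
    b=np.arccos(4/9); t=np.linspace(b,2*np.pi-b,40)+th
    return np.stack([9*np.cos(t),9*np.sin(t)],1)
def bright(n,p,th,du,bx):
    X=np.c_[D(th),np.full(40,32.)]; B=np.c_[D(th),np.zeros(40)]
    X=to(p,X);B=to(p,B)
    return render(n,[X],bx),render(n,[np.vstack([X,B])],bx)
if __name__=='__main__':
    p=np.load('dial.npy')
    for n,bx,(bg,side,top) in(('top',(214,206,244,236),(50,93,176)),('scene',(410,200,440,226),(None,98,170))):
        x0,y0,x1,y1=bx; g=IM[n][y0:y1,x0:x1]
        res=[]
        for th in np.arange(0,1.9,.1):
            best=1e9
            for dx in np.arange(-3,3.1,1):
                for dy in np.arange(-3,3.1,1):
                    t,s=bright(n,p+[dx,dy,0],th,0,bx)
                    if n=='top': e=((bg*(1-s)+side*(s-t).clip(0)+top*t-g)/100)**2
                    else:
                        w=s; e=0
                        m=np.clip((g-15)/85,0,1); yy=np.arange(y0,y1)[:,None]; e=((s-m)**2)*(yy>=214)*np.ones_like(s)
                    e=e.sum()
                    if e<best: best=e;bb=(dx,dy)
            res.append((round(th,2),round(best,2),bb))
        print(n,sorted(res,key=lambda r:r[1])[:8])
E
python3 s.py
```

```text
top [(np.float64(0.8), np.float64(70.93), (np.float64(1.0), np.float64(0.0))), (np.float64(0.7), np.float64(70.94), (np.float64(1.0), np.float64(0.0))), (np.float64(0.9), np.float64(71.07), (np.float64(1.0), np.float64(0.0))), (np.float64(1.0), np.float64(71.17), (np.float64(1.0), np.float64(1.0))), (np.float64(0.6), np.float64(71.18), (np.float64(1.0), np.float64(0.0))), (np.float64(1.1), np.float64(71.32), (np.float64(1.0), np.float64(1.0))), (np.float64(0.5), np.float64(71.57), (np.float64(1.0), np.float64(0.0))), (np.float64(1.2), np.float64(71.88), (np.float64(1.0), np.float64(1.0)))]
scene [(np.float64(0.5), np.float64(40.75), (np.float64(-1.0), np.float64(-1.0))), (np.float64(0.6), np.float64(40.75), (np.float64(-1.0), np.float64(-1.0))), (np.float64(0.4), np.float64(40.79), (np.float64(-1.0), np.float64(-1.0))), (np.float64(0.3), np.float64(40.84), (np.float64(-1.0), np.float64(-1.0))), (np.float64(0.7), np.float64(40.84), (np.float64(-1.0), np.float64(-1.0))), (np.float64(0.2), np.float64(41.03), (np.float64(-1.0), np.float64(-1.0))), (np.float64(0.8), np.float64(41.09), (np.float64(-1.0), np.float64(-1.0))), (np.float64(0.1), np.float64(41.1), (np.float64(-1.0), np.float64(-1.0)))]
```

```bash
cat > plan.py <<'E'
from h import *
import json
def cur():
    s=env.state(); return np.array(s['eef_pos']),R.from_euler('xyz',s['tcp_rot']),s
def plan(p1,R1,n=None,claw=-1,vmax=50,wmax=9):
    p0,R0,s=cur()
    d=np.linalg.norm(p1-p0); rv=(R0.inv()*R1).as_rotvec(); a=np.degrees(np.linalg.norm(rv))
    if n is None: n=int(np.ceil(max(d/vmax,a/wmax,1)))
    print('t',round(s['t'],2),'dist',d.round(2),'ang',a.round(2),'n',n,'open',s['opening'],'F',s['ft_force'].round(1))
    for i in range(min(n,10)):
        Ra=R0*R.from_rotvec(rv*i/n); v=Ra.inv().apply(p1-p0)/n/800; w=rv/n/(np.pi/2)
        print(json.dumps(dict(dx=round(v[0],4),dy=round(v[1],4),dz=round(v[2],4),rx=round(w[0],4),ry=round(w[1],4),rz=round(w[2],4),claw=claw)))
def down(yaw): return R.from_euler('xyz',[np.pi,0,yaw])
E
python3 -c "
from plan import *
plan(np.array([617,-136,150.]),down(-.02))"
```

```text
t 0.1 dist 572.16 ang 24.92 n 12 open 0.999900657547855 F [-0.5 -0.2  0.9]
{"dx": 0.0531, "dy": -0.0262, "dz": 0.0067, "rx": -0.0, "ry": 0.0, "rz": 0.0231, "claw": -1}
{"dx": 0.0521, "dy": -0.0281, "dz": 0.0067, "rx": -0.0, "ry": 0.0, "rz": 0.0231, "claw": -1}
{"dx": 0.0511, "dy": -0.03, "dz": 0.0067, "rx": -0.0, "ry": 0.0, "rz": 0.0231, "claw": -1}
{"dx": 0.0499, "dy": -0.0318, "dz": 0.0067, "rx": -0.0, "ry": 0.0, "rz": 0.0231, "claw": -1}
{"dx": 0.0488, "dy": -0.0336, "dz": 0.0067, "rx": -0.0, "ry": 0.0, "rz": 0.0231, "claw": -1}
{"dx": 0.0475, "dy": -0.0353, "dz": 0.0067, "rx": -0.0, "ry": 0.0, "rz": 0.0231, "claw": -1}
{"dx": 0.0462, "dy": -0.037, "dz": 0.0067, "rx": -0.0, "ry": 0.0, "rz": 0.0231, "claw": -1}
{"dx": 0.0448, "dy": -0.0387, "dz": 0.0067, "rx": -0.0, "ry": 0.0, "rz": 0.0231, "claw": -1}
{"dx": 0.0434, "dy": -0.0403, "dz": 0.0067, "rx": -0.0, "ry": 0.0, "rz": 0.0231, "claw": -1}
{"dx": 0.0419, "dy": -0.0418, "dz": 0.0067, "rx": -0.0, "ry": 0.0, "rz": 0.0231, "claw": -1}
```

>>> arm_command(steps=[{"dx":0.053,"dy":-0.026,"dz":0,"rz":0.023,"claw":-1},{"dx":0.052,"dy":-0.028,"dz":0,"rz":0.023,"claw":-1},{"dx":0.051,"dy":-0.03,"dz":0,"rz":0.023,"claw":-1},{"dx":0.05,"dy":-0.032,"dz":0,"rz":0.023,"claw":-1},{"dx":0.049,"dy":-0.034,"dz":0,"rz":0.023,"claw":-1},{"dx":0.0475,"dy":-0.035,"dz":0.005,"rz":0.023,"claw":-1},{"dx":0.046,"dy":-0.037,"dz":0.005,"rz":0.023,"claw":-1},{"dx":0.045,"dy":-0.039,"dz":0.005,"rz":0.023,"claw":-1},{"dx":0.043,"dy":-0.04,"dz":0.005,"rz":0.023,"claw":-1},{"dx":0.042,"dy":-0.042,"dz":0.005,"rz":0.023,"claw":-1}])

```text
$.steps[0]: bad value
```

```bash
python3 -c "
from plan import *
print(cur()[0],env.state()['tcp_rot'])
plan(np.array([617,-136,110.]),down(-.02))"
```

```text
[ 251.83923301 -571.7877169   214.146917  ] [-3.14065288e+00 -7.06864487e-05  4.14848836e-01]
t 0.1 dist 578.01 ang 24.92 n 12 open 0.999900657547855 F [-0.5 -0.2  0.9]
{"dx": 0.0531, "dy": -0.0262, "dz": 0.0109, "rx": -0.0, "ry": 0.0, "rz": 0.0231, "claw": -1}
{"dx": 0.0521, "dy": -0.0281, "dz": 0.0109, "rx": -0.0, "ry": 0.0, "rz": 0.0231, "claw": -1}
{"dx": 0.0511, "dy": -0.03, "dz": 0.0109, "rx": -0.0, "ry": 0.0, "rz": 0.0231, "claw": -1}
{"dx": 0.0499, "dy": -0.0318, "dz": 0.0109, "rx": -0.0, "ry": 0.0, "rz": 0.0231, "claw": -1}
{"dx": 0.0488, "dy": -0.0336, "dz": 0.0109, "rx": -0.0, "ry": 0.0, "rz": 0.0231, "claw": -1}
{"dx": 0.0475, "dy": -0.0353, "dz": 0.0109, "rx": -0.0, "ry": 0.0, "rz": 0.0231, "claw": -1}
{"dx": 0.0462, "dy": -0.037, "dz": 0.0109, "rx": -0.0, "ry": 0.0, "rz": 0.0231, "claw": -1}
{"dx": 0.0448, "dy": -0.0387, "dz": 0.0109, "rx": -0.0, "ry": 0.0, "rz": 0.0231, "claw": -1}
{"dx": 0.0434, "dy": -0.0403, "dz": 0.0109, "rx": -0.0, "ry": 0.0, "rz": 0.0231, "claw": -1}
{"dx": 0.0419, "dy": -0.0418, "dz": 0.0109, "rx": -0.0, "ry": 0.0, "rz": 0.0231, "claw": -1}
```

All seven keys are needed in every row.

>>> arm_command(steps=[{"dx":0.053,"dy":-0.026,"dz":0,"rx":0,"ry":0,"rz":0.023,"claw":-1},{"dx":0.052,"dy":-0.028,"dz":0,"rx":0,"ry":0,"rz":0.023,"claw":-1},{"dx":0.051,"dy":-0.03,"dz":0,"rx":0,"ry":0,"rz":0.023,"claw":-1},{"dx":0.05,"dy":-0.032,"dz":0,"rx":0,"ry":0,"rz":0.023,"claw":-1},{"dx":0.049,"dy":-0.034,"dz":0,"rx":0,"ry":0,"rz":0.023,"claw":-1},{"dx":0.0475,"dy":-0.035,"dz":0.005,"rx":0,"ry":0,"rz":0.023,"claw":-1},{"dx":0.046,"dy":-0.037,"dz":0.005,"rx":0,"ry":0,"rz":0.023,"claw":-1},{"dx":0.045,"dy":-0.039,"dz":0.005,"rx":0,"ry":0,"rz":0.023,"claw":-1},{"dx":0.043,"dy":-0.04,"dz":0.005,"rx":0,"ry":0,"rz":0.023,"claw":-1},{"dx":0.042,"dy":-0.042,"dz":0.005,"rx":0,"ry":0,"rz":0.023,"claw":-1}])

```text
t: 1.35
eef_pos: [564.6, -200.8, 191.3]
tcp_rot: [-3.137, 0.003, 0.036]
ft_force: [0.6, -0.3, -0.0]
opening: 1.001
```

```bash
python3 -c "
from plan import *
print(cur()[0],env.state()['tcp_rot'])
plan(np.array([617,-136,110.]),down(-.02))"
```

```text
[ 564.64481757 -200.8179286   191.31930986] [-3.13748148e+00  2.83013940e-03  3.60257217e-02]
t 1.35 dist 116.43 ang 3.22 n 3 open 1.0006928651310825 F [ 0.6 -0.3 -0. ]
{"dx": 0.0229, "dy": -0.0261, "dz": 0.0339, "rx": -0.0009, "ry": 0.0006, "rz": 0.0119, "claw": -1}
{"dx": 0.0223, "dy": -0.0265, "dz": 0.0339, "rx": -0.0009, "ry": 0.0006, "rz": 0.0119, "claw": -1}
{"dx": 0.0218, "dy": -0.027, "dz": 0.0339, "rx": -0.0009, "ry": 0.0006, "rz": 0.0119, "claw": -1}
```

>>> arm_command(steps=[{"dx":0.023,"dy":-0.026,"dz":0.03,"rx":0,"ry":0,"rz":0.012,"claw":-1},{"dx":0.0225,"dy":-0.0265,"dz":0.03,"rx":0,"ry":0,"rz":0.012,"claw":-1},{"dx":0.022,"dy":-0.027,"dz":0.03,"rx":0,"ry":0,"rz":0.012,"claw":-1},{"dx":0,"dy":0,"dz":0,"rx":0,"ry":0,"rz":0,"claw":-1}])

```text
t: 1.85
eef_pos: [619.9, -130.7, 115.9]
tcp_rot: [-3.137, 0.005, -0.018]
ft_force: [-0.4, 0.6, 0.2]
opening: 1.003
```

```bash
python3 -c "
from plan import *
p,d=env.read_camera('top'); crop(np.clip(p*1.6,0,255).astype(np.uint8),290,120,430,250,5,'pics/pre_top.png'); np.savez('pre_top.npz',p=p,d=d)
p,d=env.read_camera('scene'); crop(np.clip(p*1.6,0,255).astype(np.uint8),240,120,360,260,4,'pics/pre_scene.png'); np.savez('pre_scene.npz',p=p,d=d)
print(cur()[0],env.state()['tcp_rot'])
plan(np.array([617,-136,12.]),down(-.02))"
```

```text
[ 619.98331494 -132.33676537  117.96161033] [-3.13821709e+00  2.00136696e-03 -1.96671036e-02]
t 1.95 dist 106.07 ang 0.23 n 3 open 0.9992420969622653 F [-0.3 -0.2  1.3]
{"dx": -0.0011, "dy": 0.0017, "dz": 0.0441, "rx": -0.0007, "ry": 0.0004, "rz": 0.0001, "claw": -1}
{"dx": -0.0012, "dy": 0.0016, "dz": 0.0441, "rx": -0.0007, "ry": 0.0004, "rz": 0.0001, "claw": -1}
{"dx": -0.0012, "dy": 0.0016, "dz": 0.0441, "rx": -0.0007, "ry": 0.0004, "rz": 0.0001, "claw": -1}
```

View pics/pre_top.png

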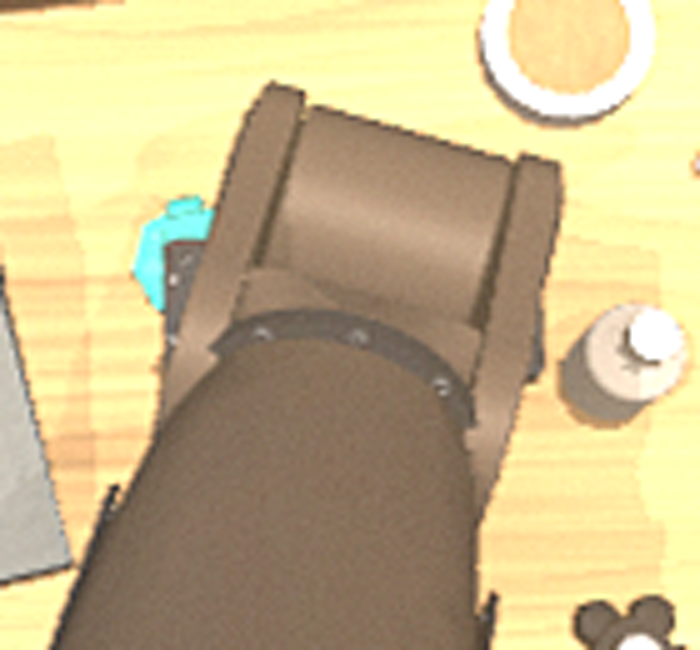

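View pics/pre_scene.png

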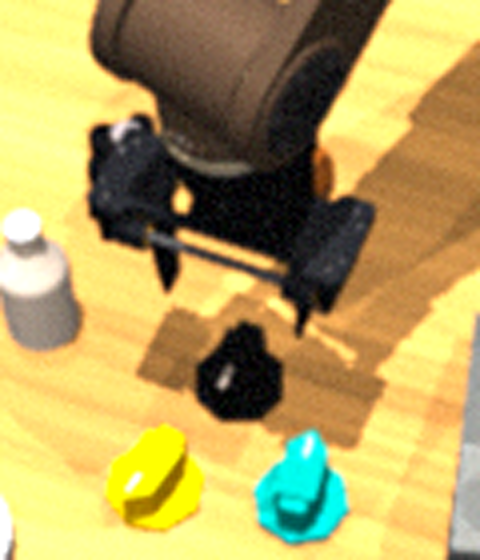

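```bash
python3 -c "
from plan import *
p0,R0,s=cur()
for y in(-59.5,-47.5,0,47.5,59.5): print(y,proj('scene',p0+R0.apply([0,y,0])).round(1))
p=np.load('pre_scene.npz')['p']; crop(np.clip(p*2.5,0,255).astype(np.uint8),265,165,335,230,8,'pics/tips.png')"
```

```text
-59.5 [318.6 202.3]
-47.5 [314.6 200.9]
0 [298.9 195.6]
47.5 [283.5 190.3]
59.5 [279.7 189. ]
```

View pics/tips.png

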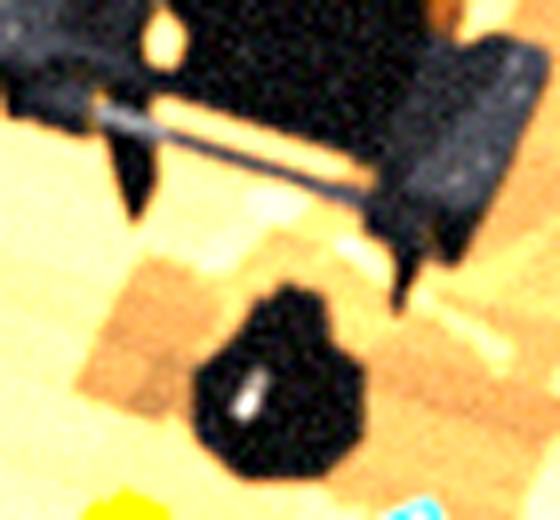

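>>> arm_command(steps=[{"dx":-0.003,"dy":0.004,"dz":0.044,"rx":0,"ry":0,"rz":0,"claw":-1},{"dx":0,"dy":0,"dz":0.035,"rx":0,"ry":0,"rz":0,"claw":-1},{"dx":0,"dy":0,"dz":0,"rx":0,"ry":0,"rz":0,"claw":-1},{"dx":0,"dy":0,"dz":0,"rx":0,"ry":0,"rz":0,"claw":-1}])

```text
t: 2.45
eef_pos: [617.9, -139.6, 59.0]
tcp_rot: [-3.141, -0.005, -0.022]
ft_force: [-0.3, -0.9, 0.2]
opening: 0.999
```

```bash
python3 -c "
from plan import *
print(cur()[0],env.state()['tcp_rot'])
plan(np.array([617,-136,12.]),down(-.02))"
```

```text
[ 617.93587752 -139.60030715   58.95108645] [-3.14077511 -0.00487108 -0.02221587]
t 2.45 dist 47.1 ang 0.31 n 1 open 0.9986238605715871 F [-0.3 -0.9  0.2]
{"dx": -0.0016, "dy": -0.0044, "dz": 0.0587, "rx": -0.0005, "ry": -0.0031, "rz": -0.0014, "claw": -1}
```

>>> arm_command(steps=[{"dx":-0.001,"dy":-0.004,"dz":0.025,"rx":0,"ry":0.003,"rz":0,"claw":-1},{"dx":0,"dy":0,"dz":0.02,"rx":0,"ry":0,"rz":0,"claw":-1},{"dx":0,"dy":0,"dz":0,"rx":0,"ry":0,"rz":0,"claw":-1}])

```text
t: 2.82
eef_pos: [619.2, -137.8, 26.3]
tcp_rot: [3.141, -0.015, -0.023]
ft_force: [-0.2, -0.1, -0.1]
opening: 1.0
```

```bash
python3 -c "
from plan import *
print(cur()[0],env.state()['tcp_rot'])
plan(np.array([617,-136,12.]),down(-.02))"
```

```text
[ 619.15085602 -137.84036255   26.28693424] [ 3.14051    -0.0153998  -0.02283562]
t 2.83 dist 14.56 ang 0.9 n 1 open 1.0001202755150145 F [-0.2 -0.1 -0.1]
{"dx": -0.003, "dy": -0.0023, "dz": 0.0178, "rx": 0.0007, "ry": -0.0098, "rz": -0.0018, "claw": -1}
```

>>> arm_command(steps=[{"dx":-0.003,"dy":-0.002,"dz":0.016,"rx":0,"ry":-0.01,"rz":0,"claw":-1},{"dx":0,"dy":0,"dz":0,"rx":0,"ry":0,"rz":0,"claw":-1}])

```text
t: 3.08
eef_pos: [617.4, -136.4, 13.7]
tcp_rot: [3.14, 0.0, -0.023]
ft_force: [-0.1, -0.6, -0.5]
opening: 1.001
```

```bash
python3 -c "
from plan import *
print(cur()[0],env.state()['tcp_rot'])
plan(np.array([617,-136,12.]),down(-.02))"
```

```text
[ 617.37127761 -136.40317477   13.72590146] [ 3.14006412e+00  1.90377498e-04 -2.28933568e-02]
t 3.08 dist 1.81 ang 0.19 n 1 open 1.0008253471499267 F [-0.1 -0.6 -0.5]
{"dx": -0.0005, "dy": -0.0005, "dz": 0.0022, "rx": 0.001, "ry": 0.0001, "rz": -0.0018, "claw": -1}
```

Good; now I'll close the gripper.

>>> arm_command(steps=[{"dx":0,"dy":0,"dz":0.001,"rx":0,"ry":0,"rz":0,"claw":1},{"dx":0,"dy":0,"dz":0,"rx":0,"ry":0,"rz":0,"claw":1},{"dx":0,"dy":0,"dz":0,"rx":0,"ry":0,"rz":0,"claw":1},{"dx":0,"dy":0,"dz":0,"rx":0,"ry":0,"rz":0,"claw":1},{"dx":0,"dy":0,"dz":0,"rx":0,"ry":0,"rz":0,"claw":1},{"dx":0,"dy":0,"dz":0,"rx":0,"ry":0,"rz":0,"claw":1},{"dx":0,"dy":0,"dz":0,"rx":0,"ry":0,"rz":0,"claw":1},{"dx":0,"dy":0,"dz":0,"rx":0,"ry":0,"rz":0,"claw":1}])

```text
t: 4.08
eef_pos: [617.8, -136.5, 13.7]
tcp_rot: [3.14, -0.001, -0.023]
ft_force: [-0.9, 0.6, 0.7]
opening: 0.317
```

```bash
python3 -c "
from plan import *
print(env.state())"
```

```text
{'t': 4.075, 'joints': array([-0.32114164,  0.74476195,  1.69862135, -0.00224513,  0.69670916,
        1.27420459]), 'qvel': array([-0.0002136 ,  0.00047675,  0.00041867,  0.00245973, -0.00058946,
        0.00125516]), 'tau': array([ 4.77523310e-02, -6.82223582e+01, -1.74174660e+01,  1.46817643e-02,
       -9.78753716e-02, -6.51942770e-03]), 'eef_pos': array([ 617.83851796, -136.49041153,   13.74840346]), 'tcp_rot': array([ 3.13977430e+00, -1.01169593e-03, -2.28281413e-02]), 'ft_force': array([-0.92552178,  0.56325081,  0.66600914]), 'moment': array([ 0.07676033, -0.00676663, -0.02252341]), 'opening': 0.3172438051324807}
```

```bash
cat > tgt.py <<'E'
from plan import *
from d import frame
O=np.array([558.5,214.4,93.]); F=frame(.225)
OFF=np.array([0.8,0,-13.7]) # TCP in knob frame: x, y, z(neg of tool z)... 
def target(h,th,ex=0.,ey=0.,kx=0.8,kh=13.7):
    """TCP pose so the knob's underside is h off the panel, nose at th; ex,ey shift in dial frame"""
    x=np.cos(th)*F[:,0]+np.sin(th)*F[:,1]; z=-F[:,2]; y=np.cross(z,x)
    return O+F[:,2]*(h+kh)+kx*x+ex*F[:,0]+ey*F[:,1], R.from_matrix(np.stack([x,y,z],1))
def where():
    p0,R0,s=cur(); q=F.T@(p0-O); M=F.T@R0.as_matrix()
    print('TCP in dial',q.round(2),'under',round(q[2]-13.7,2),'th',np.arctan2(M[1,0],M[0,0]).round(3),'tilt deg',np.degrees(np.arccos(-M[2,2])).round(2),'F_dial',(F.T@s['ft_force']).round(1),'mom',(F.T@s['moment']).round(2),'open',round(s['opening'],3),'t',s['t'],'j',s['joints'].round(2))
E
python3 -c "
from tgt import *
print(target(60,.85)[0],target(60,.85)[1].as_euler('xyz'))
p0,R0,s=cur()
plan(np.array([600,-136,190.]),R0,claw=1,vmax=40)"
```

```text
[520.7317471  206.37234254 155.78093491] [ 2.70268063 -0.3572912   1.15550843]
t 4.08 dist 177.15 ang 0.0 n 5 open 0.3172438051324807 F [-0.9  0.6  0.7]
{"dx": -0.0044, "dy": 0.0001, "dz": -0.0441, "rx": 0.0, "ry": 0.0, "rz": 0.0, "claw": 1}
{"dx": -0.0044, "dy": 0.0001, "dz": -0.0441, "rx": 0.0, "ry": 0.0, "rz": 0.0, "claw": 1}
{"dx": -0.0044, "dy": 0.0001, "dz": -0.0441, "rx": 0.0, "ry": 0.0, "rz": 0.0, "claw": 1}
{"dx": -0.0044, "dy": 0.0001, "dz": -0.0441, "rx": 0.0, "ry": 0.0, "rz": 0.0, "claw": 1}
{"dx": -0.0044, "dy": 0.0001, "dz": -0.0441, "rx": 0.0, "ry": 0.0, "rz": 0.0, "claw": 1}
```

>>> arm_command(steps=[{"dx":0,"dy":0,"dz":-0.02,"rx":0,"ry":0,"rz":0,"claw":1},{"dx":0,"dy":0,"dz":-0.044,"rx":0,"ry":0,"rz":0,"claw":1},{"dx":-0.005,"dy":0,"dz":-0.044,"rx":0,"ry":0,"rz":0,"claw":1},{"dx":-0.005,"dy":0,"dz":-0.044,"rx":0,"ry":0,"rz":0,"claw":1},{"dx":-0.005,"dy":0,"dz":-0.044,"rx":0,"ry":0,"rz":0,"claw":1},{"dx":-0.005,"dy":0,"dz":-0.03,"rx":0,"ry":0,"rz":0,"claw":1}])

```text
t: 4.82
eef_pos: [600.3, -135.4, 203.1]
tcp_rot: [3.14, 0.001, -0.023]
ft_force: [0.4, -0.2, -2.3]
opening: 0.316
```

```bash
python3 -c "
from tgt import *
print(cur()[0])
p,d=env.read_camera('scene'); crop(np.clip(p*2,0,255).astype(np.uint8),230,80,390,220,5,'pics/lift.png')
plan(*target(75,.85),claw=1,vmax=40)"
```

```text
[ 600.29233798 -135.43899639  203.11874003]
t 4.88 dist 353.46 ang 69.71 n 9 open 0.3143788373161681 F [ 1.8 -0.9  1.7]
{"dx": -0.0133, "dy": -0.047, "dz": 0.0051, "rx": -0.012, "ry": 0.0396, "rz": -0.0755, "claw": 1}
{"dx": -0.0079, "dy": -0.0483, "dz": 0.0035, "rx": -0.012, "ry": 0.0396, "rz": -0.0755, "claw": 1}
{"dx": -0.0023, "dy": -0.049, "dz": 0.0023, "rx": -0.012, "ry": 0.0396, "rz": -0.0755, "claw": 1}
{"dx": 0.0034, "dy": -0.049, "dz": 0.0014, "rx": -0.012, "ry": 0.0396, "rz": -0.0755, "claw": 1}
{"dx": 0.0091, "dy": -0.0482, "dz": 0.0008, "rx": -0.012, "ry": 0.0396, "rz": -0.0755, "claw": 1}
{"dx": 0.0147, "dy": -0.0468, "dz": 0.0007, "rx": -0.012, "ry": 0.0396, "rz": -0.0755, "claw": 1}
{"dx": 0.0201, "dy": -0.0448, "dz": 0.0009, "rx": -0.012, "ry": 0.0396, "rz": -0.0755, "claw": 1}
{"dx": 0.0252, "dy": -0.0421, "dz": 0.0015, "rx": -0.012, "ry": 0.0396, "rz": -0.0755, "claw": 1}
{"dx": 0.0299, "dy": -0.0389, "dz": 0.0024, "rx": -0.012, "ry": 0.0396, "rz": -0.0755, "claw": 1}
```

View pics/lift.png

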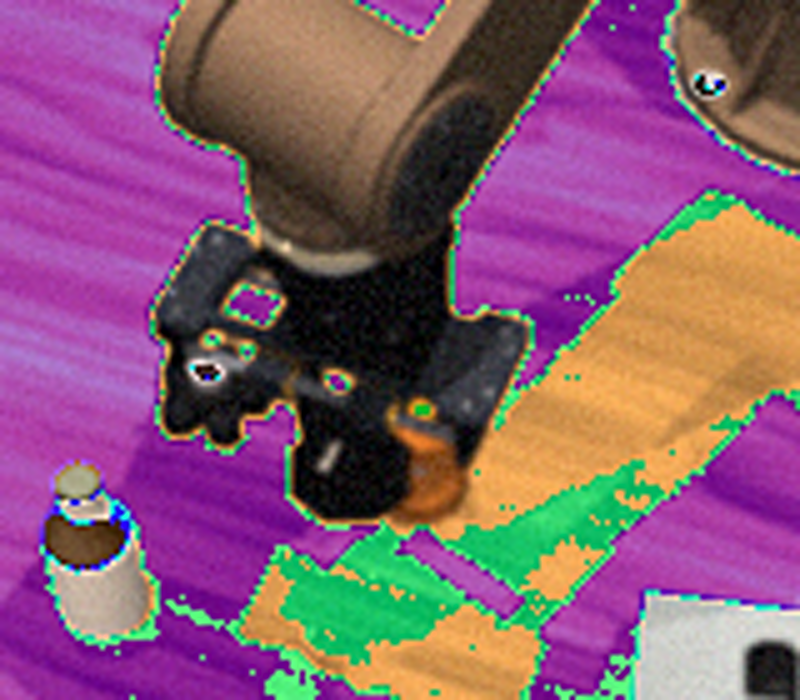

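The knob is held, with its white line at about (295,171) in the scene picture. The false colours are only an overflow in my brightening. Next I'll carry it to a standoff over the shaft.

>>> arm_command(steps=[{"dx":-0.0133,"dy":-0.047,"dz":0.003,"rx":-0.012,"ry":0.04,"rz":-0.0755,"claw":1},{"dx":-0.008,"dy":-0.048,"dz":0.0035,"rx":-0.012,"ry":0.04,"rz":-0.0755,"claw":1},{"dx":-0.0025,"dy":-0.049,"dz":0.0025,"rx":-0.012,"ry":0.04,"rz":-0.0755,"claw":1},{"dx":0.0035,"dy":-0.049,"dz":0.0015,"rx":-0.012,"ry":0.04,"rz":-0.0755,"claw":1},{"dx":0.009,"dy":-0.048,"dz":0.001,"rx":-0.012,"ry":0.04,"rz":-0.0755,"claw":1}])

```text
t: 5.5
eef_pos: [550.1, 55.6, 187.8]
tcp_rot: [2.941, -0.277, 0.619]
ft_force: [-0.4, 0.2, -1.8]
opening: 0.313
```

```bash
python3 -c "
from tgt import *
print(cur()[0]);where()
plan(*target(75,.85),claw=1,vmax=40)"
```

```text
[550.1074826   55.64275397 187.77937666]
TCP in dial [  13.25 -152.88  103.48] under 89.78 th 0.39 tilt deg 13.84 F_dial [-1.3  0.3 -1.4] mom [ 0.03  0.19 -0.01] open 0.313 t 5.5 j [-0.02  0.32  1.99 -0.    0.49  0.96]
t 5.5 dist 154.72 ang 29.78 n 4 open 0.3126741751115775 F [-0.4  0.2 -1.8]
{"dx": 0.0152, "dy": -0.0459, "dz": 0.0015, "rx": -0.0105, "ry": 0.0373, "rz": -0.0731, "claw": 1}
{"dx": 0.0203, "dy": -0.0438, "dz": 0.0018, "rx": -0.0105, "ry": 0.0373, "rz": -0.0731, "claw": 1}
{"dx": 0.0251, "dy": -0.0413, "dz": 0.0024, "rx": -0.0105, "ry": 0.0373, "rz": -0.0731, "claw": 1}
{"dx": 0.0295, "dy": -0.0382, "dz": 0.0034, "rx": -0.0105, "ry": 0.0373, "rz": -0.0731, "claw": 1}
```

>>> arm_command(steps=[{"dx":0.015,"dy":-0.046,"dz":0.0015,"rx":-0.0105,"ry":0.037,"rz":-0.073,"claw":1},{"dx":0.02,"dy":-0.044,"dz":0.002,"rx":-0.0105,"ry":0.037,"rz":-0.073,"claw":1},{"dx":0.025,"dy":-0.041,"dz":0.0025,"rx":-0.0105,"ry":0.037,"rz":-0.073,"claw":1}])

```text
t: 5.88
eef_pos: [519.5, 170.7, 173.4]
tcp_rot: [2.761, -0.35, 1.032]
ft_force: [0.1, -0.2, -1.7]
opening: 0.315
```

```bash
python3 -c "
from tgt import *
print(cur()[0]);where()
plan(*target(75,.85),claw=1,vmax=40)"
```

```text
[519.46357559 170.74134881 173.43720851]
TCP in dial [  2.09 -33.85  93.54] under 79.84 th 0.747 tilt deg 3.17 F_dial [-0.8 -0.2 -1.5] mom [-0.03  0.36  0.  ] open 0.315 t 5.875 j [ 0.21  0.31  2.14 -0.1   0.18  0.91]
t 5.88 dist 34.82 ang 6.72 n 1 open 0.3154132537433726 F [ 0.1 -0.2 -1.7]
{"dx": 0.0281, "dy": -0.0329, "dz": 0.0049, "rx": -0.0095, "ry": 0.0339, "rz": -0.0659, "claw": 1}
```

```bash
cat > kin.py <<'E'
from tgt import *
from scipy.optimize import least_squares
Z=lambda a:R.from_euler('z',a); Y=lambda a:R.from_euler('y',a)
def fk(j,k,s4=1,s6=1):
    a1,y1,d1,L1,eo,L2,d6,c=k
    r1=Z(j[0]); r2=r1*Y(j[1]); r3=r2*Y(j[2]); r5=r3*Z(s4*j[3])*Y(j[4]); r6=r5*Z(s6*j[5]+c)
    return r1.apply([a1,y1,d1])+r2.apply([0,0,L1])+r3.apply([eo,0,L2])+r5.apply([0,0,d6]),r6
data=[([-1.26159496,.491546954,1.55947235,-3.4e-5,1.09166842,-.105605],[251.817,-571.754,214.06],[-3.1405,-8.5e-5,.414822]),
([-0.32114164,  0.74476195,  1.69862135, -0.00224513,  0.69670916,1.27420459],[617.8385,-136.4904,13.748],[3.139774,-1.01e-3,-.022828])]
E
python3 - <<'E'
from kin import *
p0,R0,s=cur()
D=data+[(s['joints'],s['eef_pos'],s['tcp_rot'])]
for s4 in(1,-1):
    def res(k):
        o=[]
        for j,p,e in D:
            q,r=fk(j,k,s4); o+=list((q-p)); o+=list(300*(R.from_euler('xyz',e).inv()*r).as_rotvec())
        o+=list(.001*(np.array(k[:7])-[0,66,400,450,0,450,250]))
        return o
    best=min((least_squares(res,[0,66,400,450,0,450,250,c]) for c in(0,1.57,3.14,-1.57)),key=lambda r:r.cost)
    print(s4,best.cost,best.x.round(3),np.array(best.fun[:18]).round(2))
E
```

```text
1 0.03195110726387685 [3.00000e-03 6.59000e+01 1.96704e+02 5.86798e+02 4.31030e+01 4.10999e+02
 2.71868e+02 1.57100e+00] [ 0. -0.  0. -0.  0. -0. -0.  0.  0.  0.  0.  0.  0. -0. -0. -0. -0. -0.]
-1 1286.4678267515753 [  1.103  62.311 195.045 585.316  42.261 410.105 270.067   1.503] [-3.400e+00 -1.090e+00 -1.000e-02 -0.000e+00  2.000e-02 -2.046e+01
 -7.300e-01 -2.720e+00  2.800e-01  8.200e-01  2.800e-01 -1.944e+01
 -1.460e+00  6.210e+00 -2.700e-01  8.480e+00  7.080e+00  3.990e+01]
```

```bash
cat >> kin.py <<'E'
K=[.003,65.9,196.704,586.798,43.103,410.999,271.868,1.571]
LO=np.array([-3.1,-.84,.05,-1.13,.06,-2.69]);HI=np.array([3.1,2.19,2.79,4.28,2.93,2.69])
def ik(p,r,j0,free=True):
    f=lambda j:np.r_[fk(j,K)[0]-p,300*(r.inv()*fk(j,K)[1]).as_rotvec()]
    b=(LO-3,HI+3) if free else (LO,HI)
    s=least_squares(f,np.clip(j0,*b),bounds=b); return s.x,s.cost
E
python3 - <<'E'
from kin import *
j=env.state()['joints']
print(fk(j,K)[0],cur()[0])
for h in(75,60,45,32,15,0):
    o=[]
    for st in(j,[.3,.4,2.1,-.3,.2,.8],[.3,.4,2.1,2.8,.2,-1.5],[.3,.4,2.1,1.5,.2,-.5]):
        o.append(ik(*target(h,.85),st,False))
    x=min(o,key=lambda a:a[1]); print(h,x[0].round(3),round(x[1],4)); 
for th in(.85,.4,0): x=ik(*target(0,th),x[0],False); print(th,x[0].round(3),x[1])
E
```

```text
[519.46398434 170.74139662 173.43642061] [519.46357559 170.74134881 173.43720851]
75 [ 0.272  0.33   2.16  -0.261  0.097  1.02 ] 0.0
60 [ 0.271  0.363  2.156 -0.362  0.069  1.122] 0.0
45 [ 0.273  0.394  2.144 -0.503  0.06   1.264] 3.3565
32 [ 0.278  0.421  2.131 -0.683  0.06   1.449] 16.8879
15 [ 0.266  0.467  2.155  3.446  0.06  -2.69 ] 21.704
0 [ 0.265  0.496  2.137  3.445  0.06  -2.69 ] 4.7175
0.85 [ 0.265  0.496  2.137  3.445  0.06  -2.69 ] 4.717535450460672
0.4 [ 0.269  0.496  2.135  3.588  0.06  -2.38 ] 3.5194427142850047
0 [ 0.268  0.495  2.135  3.581  0.06  -1.973] 3.6154833665623336
```

```bash
python3 - <<'E'
from kin import *
for th in(.85,0):
  for h in(75,60,45,32,15,0):
    for st in([.3,.4,2.1,-.3,.2,.8],[.3,.4,2.1,3.4,.2,-2.5]):
        x=ik(*target(h,th),st); j=x[0]; print(th,h,j.round(3),round(x[1],4),'out-of-plane',round(np.sin(j[4])*np.sin(j[3]),3),'in',round(np.sin(j[4])*np.cos(j[3]),3)) 
E
```

```text
0.85 75 [ 0.272  0.33   2.16  -0.261  0.097  1.02 ] 0.0 out-of-plane -0.025 in 0.094
0.85 75 [ 0.272  0.33   2.16   2.881 -0.097 -2.121] 0.0 out-of-plane -0.025 in 0.094
0.85 60 [ 0.271  0.363  2.156 -0.362  0.069  1.122] 0.0 out-of-plane -0.025 in 0.065
0.85 60 [ 0.271  0.363  2.156  2.779 -0.069 -2.02 ] 0.0 out-of-plane -0.025 in 0.065
0.85 45 [ 0.271  0.396  2.151 -0.577  0.044  1.336] 0.0 out-of-plane -0.024 in 0.037
0.85 45 [ 0.271  0.396  2.151  2.564 -0.044 -1.806] 0.0 out-of-plane -0.024 in 0.037
0.85 32 [ 0.27   0.424  2.145 -1.037  0.028  1.796] 0.0 out-of-plane -0.024 in 0.014
0.85 32 [ 0.27   0.424  2.145  2.104 -0.028 -1.346] 0.0 out-of-plane -0.024 in 0.014
0.85 15 [ 0.269  0.461  2.137  1.013 -0.027 -0.255] 0.0 out-of-plane -0.023 in -0.015
0.85 15 [ 0.269  0.461  2.137  4.154  0.027 -3.396] 0.0 out-of-plane -0.023 in -0.015
0.85 0 [ 0.268  0.493  2.128  0.539 -0.044  0.218] 0.0 out-of-plane -0.023 in -0.038
0.85 0 [ 0.268  0.493  2.128  3.681  0.044 -2.923] 0.0 out-of-plane -0.023 in -0.038
0 75 [ 0.271  0.33   2.159 -0.251  0.098  1.86 ] 0.0 out-of-plane -0.024 in 0.
[... 207 characters left out ...]
  -1.184] 0.0 out-of-plane -0.024 in 0.065
0 45 [ 0.269  0.396  2.15  -0.556  0.044  2.164] 0.0 out-of-plane -0.023 in 0.038
0 45 [ 0.269  0.396  2.15   2.585 -0.044 -0.978] 0.0 out-of-plane -0.023 in 0.038
0 32 [ 0.268  0.424  2.145  2.135 -0.027 -0.528] 0.0 out-of-plane -0.023 in 0.015
0 32 [ 0.268  0.424  2.145  5.276  0.027 -3.669] 0.0 out-of-plane -0.023 in 0.015
0 15 [ 0.267  0.461  2.137  1.015 -0.026  0.592] 0.0 out-of-plane -0.023 in -0.014
0 15 [ 0.267  0.461  2.137  4.156  0.026 -2.55 ] 0.0 out-of-plane -0.023 in -0.014
0 0 [ 0.267  0.493  2.128  0.531 -0.044  1.075] 0.0 out-of-plane -0.022 in -0.038
0 0 [ 0.267  0.493  2.128  3.673  0.044 -2.066] 0.0 out-of-plane -0.022 in -0.038
```

```bash
cat >> kin.py <<'E'
def ktool(Rk,pk,b,g):
    """TCP pose for knob pose (Rk cols, pk), tilt b about jaw axis, grip height g"""
    z=Rk@np.array([-np.sin(b),0,-np.cos(b)]); x=Rk@np.array([np.cos(b),0,-np.sin(b)]); y=np.cross(z,x)
    return pk+Rk@np.array([0,0,g])+19*z, R.from_matrix(np.stack([x,y,z],1))
def dialknob(h,th,ex=0,ey=0):
    return F@R.from_euler('z',th).as_matrix(), O+F@np.array([ex,ey,h])
E
python3 - <<'E'
from kin import *
for b in(.2,.3,.4):
  x=ik(*ktool(R.from_euler('z',-.02).as_matrix(),np.array([617,-136,0.]),b,33),data[1][0],False);print(b,'grasp',x[0].round(3),round(x[1],4))
  st=[.3,.4,2.1,-.3,.3,.8]
  for h,th in((75,.85),(40,.85),(0,.85),(0,1.1),(0,.4),(0,0),(0,-.1),(60,0)):
    x=ik(*ktool(*dialknob(h,th),b,33),st,False);st=x[0];print(b,h,th,st.round(3),round(x[1],4))
E
```

```text
0.2 grasp [-0.299  0.801  1.566 -0.067  0.967  1.334] 0.0
0.2 75 0.85 [ 0.353  0.352  2.061 -0.57   0.38   1.387] 0.0
0.2 40 0.85 [ 0.348  0.423  2.05  -0.661  0.329  1.479] 0.0
0.2 0 0.85 [ 0.343  0.504  2.03  -0.785  0.281  1.605] 0.0
0.2 0 1.1 [ 0.36   0.507  2.05  -1.036  0.277  1.621] 0.0
0.2 0 0.4 [ 0.303  0.498  2.009 -0.382  0.287  1.619] 0.0
0.2 0 0 [ 0.263  0.494  2.008 -0.048  0.281  1.652] 0.0
0.2 0 -0.1 [0.253 0.493 2.011 0.037 0.278 1.659] 0.0
0.2 60 0 [ 0.266  0.374  2.035 -0.039  0.375  1.645] 0.0
0.3 grasp [-0.29   0.836  1.499 -0.089  1.098  1.353] 0.0
0.3 75 0.85 [ 0.388  0.373  2.009 -0.588  0.518  1.427] 0.0
0.3 40 0.85 [ 0.382  0.441  1.997 -0.647  0.469  1.489] 0.0
0.3 0 0.85 [ 0.375  0.519  1.977 -0.722  0.422  1.566] 0.0
0.3 0 1.1 [ 0.4    0.524  2.005 -0.963  0.411  1.58 ] 0.0
0.3 0 0.4 [ 0.318  0.512  1.946 -0.339  0.436  1.586] 0.0
0.3 0 0 [ 0.261  0.506  1.946 -0.022  0.432  1.626] 0.0
0.3 0 -0.1 [0.247 0.505 1.949 0.058 0.428 1.634] 0.0
0.3 60 0 [ 0.264  0.391  1.973 -0.02   0.52   1.625] 0.0
0.4 grasp [-0.281  0.873  1.433 -0.107  1.225  1.366] 0.0
0.4 75 0.85 [ 0.418  0.399  1.956 -0.594  0.65   1.452] 0.0
0.4 40 0.85 [ 0.411  0.465  1.943 -0.636  0.604  1.498] 0.0
0.4 0 0.85 [ 0.404  0.541  1.922 -0.687  0.558  1.551] 0.0
0.4 0 1.1 [ 0.436  0.546  1.959 -0.919  0.542  1.564] 0.0
0.4 0 0.4 [ 0.331  0.532  1.883 -0.316  0.579  1.573] 0.0
0.4 0 0 [ 0.259  0.525  1.882 -0.01   0.576  1.613] 0.0
0.4 0 -0.1 [0.241 0.523 1.887 0.067 0.572 1.622] 0.0
0.4 60 0 [ 0.262  0.413  1.911 -0.009  0.659  1.614] 0.0
```

The wrist geometry rules out this grasp: with the tool square on the shaft axis, joint 5 would fall below its 0.06 limit. I'll put the knob back on the bench and grip it again with the tool tilted about 0.25 rad about the jaw axis.

```bash
python3 -c "
from kin import *
plan(np.array([617,-136,120.]),down(-.02),claw=1,vmax=42)"
```

```text
t 5.88 dist 326.28 ang 62.96 n 8 open 0.3154132537433726 F [ 0.1 -0.2 -1.7]
{"dx": -0.0342, "dy": 0.0363, "dz": 0.0107, "rx": 0.0127, "ry": -0.0404, "rz": 0.0765, "claw": 1}
{"dx": -0.0288, "dy": 0.0403, "dz": 0.0119, "rx": 0.0127, "ry": -0.0404, "rz": 0.0765, "claw": 1}
{"dx": -0.023, "dy": 0.0437, "dz": 0.0128, "rx": 0.0127, "ry": -0.0404, "rz": 0.0765, "claw": 1}
{"dx": -0.0167, "dy": 0.0463, "dz": 0.0131, "rx": 0.0127, "ry": -0.0404, "rz": 0.0765, "claw": 1}
{"dx": -0.0102, "dy": 0.0482, "dz": 0.013, "rx": 0.0127, "ry": -0.0404, "rz": 0.0765, "claw": 1}
{"dx": -0.0035, "dy": 0.0493, "dz": 0.0125, "rx": 0.0127, "ry": -0.0404, "rz": 0.0765, "claw": 1}
{"dx": 0.0032, "dy": 0.0496, "dz": 0.0115, "rx": 0.0127, "ry": -0.0404, "rz": 0.0765, "claw": 1}
{"dx": 0.0098, "dy": 0.049, "dz": 0.0101, "rx": 0.0127, "ry": -0.0404, "rz": 0.0765, "claw": 1}
```

```bash
python3 -c "
from kin import *
plan(np.array([617,-136,170.]),down(-.02),claw=1,vmax=42)"
```

```text
t 5.88 dist 321.89 ang 62.96 n 8 open 0.3154132537433726 F [ 0.1 -0.2 -1.7]
{"dx": -0.0315, "dy": 0.039, "dz": 0.0039, "rx": 0.0127, "ry": -0.0404, "rz": 0.0765, "claw": 1}
{"dx": -0.0263, "dy": 0.0426, "dz": 0.0049, "rx": 0.0127, "ry": -0.0404, "rz": 0.0765, "claw": 1}
{"dx": -0.0206, "dy": 0.0455, "dz": 0.0055, "rx": 0.0127, "ry": -0.0404, "rz": 0.0765, "claw": 1}
{"dx": -0.0147, "dy": 0.0478, "dz": 0.0057, "rx": 0.0127, "ry": -0.0404, "rz": 0.0765, "claw": 1}
{"dx": -0.0085, "dy": 0.0493, "dz": 0.0055, "rx": 0.0127, "ry": -0.0404, "rz": 0.0765, "claw": 1}
{"dx": -0.0022, "dy": 0.05, "dz": 0.0048, "rx": 0.0127, "ry": -0.0404, "rz": 0.0765, "claw": 1}
{"dx": 0.0041, "dy": 0.05, "dz": 0.0038, "rx": 0.0127, "ry": -0.0404, "rz": 0.0765, "claw": 1}
{"dx": 0.0103, "dy": 0.0492, "dz": 0.0023, "rx": 0.0127, "ry": -0.0404, "rz": 0.0765, "claw": 1}
```

>>> arm_command(steps=[{"dx":-0.0315,"dy":0.039,"dz":0.004,"rx":0.0125,"ry":-0.04,"rz":0.0765,"claw":1},{"dx":-0.026,"dy":0.0425,"dz":0.005,"rx":0.0125,"ry":-0.04,"rz":0.0765,"claw":1},{"dx":-0.0205,"dy":0.0455,"dz":0.0055,"rx":0.0125,"ry":-0.04,"rz":0.0765,"claw":1},{"dx":-0.0145,"dy":0.048,"dz":0.0055,"rx":0.0125,"ry":-0.04,"rz":0.0765,"claw":1},{"dx":-0.0085,"dy":0.049,"dz":0.0055,"rx":0.0125,"ry":-0.04,"rz":0.0765,"claw":1},{"dx":-0.002,"dy":0.05,"dz":0.005,"rx":0.0125,"ry":-0.04,"rz":0.0765,"claw":1},{"dx":0.004,"dy":0.05,"dz":0.004,"rx":0.0125,"ry":-0.04,"rz":0.0765,"claw":1},{"dx":0.01,"dy":0.05,"dz":0.0025,"rx":0.0125,"ry":-0.04,"rz":0.0765,"claw":1}])

```text
t: 6.88
eef_pos: [614.2, -138.5, 169.2]
tcp_rot: [-3.136, 0.012, -0.035]
ft_force: [0.9, 0.6, -1.0]
opening: 0.312
```

```bash
python3 -c "
from kin import *
print(cur()[0],cur()[2]['tcp_rot'])
plan(np.array([617,-136,50.]),down(-.02),claw=1,vmax=42)"
```

```text
[ 614.19607233 -138.52257006  169.22433409] [-3.1363048   0.01168842 -0.03541939]
t 6.88 dist 119.28 ang 1.15 n 3 open 0.3119547254671806 F [ 0.9  0.6 -1. ]
{"dx": 0.0017, "dy": -0.0008, "dz": 0.0497, "rx": -0.0011, "ry": 0.0025, "rz": -0.0033, "claw": 1}
{"dx": 0.0015, "dy": -0.0009, "dz": 0.0497, "rx": -0.0011, "ry": 0.0025, "rz": -0.0033, "claw": 1}
{"dx": 0.0013, "dy": -0.001, "dz": 0.0497, "rx": -0.0011, "ry": 0.0025, "rz": -0.0033, "claw": 1}
```

>>> arm_command(steps=[{"dx":0.0015,"dy":-0.001,"dz":0.05,"rx":-0.001,"ry":0.0025,"rz":-0.003,"claw":1},{"dx":0.0015,"dy":-0.001,"dz":0.05,"rx":-0.001,"ry":0.0025,"rz":-0.003,"claw":1},{"dx":0.0015,"dy":-0.001,"dz":0.04,"rx":-0.001,"ry":0.0025,"rz":-0.003,"claw":1},{"dx":0,"dy":0,"dz":0,"rx":0,"ry":0,"rz":0,"claw":1}])

```text
t: 7.38
eef_pos: [618.1, -139.7, 54.2]
tcp_rot: [-3.141, -0.001, -0.027]
ft_force: [0.3, -0.4, -1.1]
opening: 0.319
```

```bash
python3 -c "
from kin import *
print(cur()[0],cur()[2]['tcp_rot'])
plan(np.array([617,-136,16.]),down(-.02),claw=1,vmax=42)"
```

```text
[ 618.06732983 -139.73079904   54.19493989] [-3.14143506e+00 -7.59323173e-04 -2.73781273e-02]
t 7.38 dist 38.39 ang 0.43 n 1 open 0.3185821824724675 F [ 0.3 -0.4 -1.1]
{"dx": -0.0015, "dy": -0.0046, "dz": 0.0477, "rx": -0.0001, "ry": -0.0005, "rz": -0.0047, "claw": 1}
```

>>> arm_command(steps=[{"dx":0,"dy":-0.003,"dz":0.025,"rx":0,"ry":0,"rz":0,"claw":1},{"dx":0,"dy":0,"dz":0.02,"rx":0,"ry":0,"rz":0,"claw":1},{"dx":0,"dy":0,"dz":0,"rx":0,"ry":0,"rz":0,"claw":1},{"dx":0,"dy":0,"dz":0,"rx":0,"ry":0,"rz":0,"claw":1}])

```text
t: 7.88
eef_pos: [620.4, -138.0, 22.0]
tcp_rot: [3.14, -0.006, -0.027]
ft_force: [-0.3, 0.0, -0.8]
opening: 0.312
```

```bash
python3 -c "
from kin import *
print(cur()[0],cur()[2]['tcp_rot'],cur()[2]['ft_force'])"
```

```text
[ 620.39781943 -137.99248805   22.00622888] [ 3.14012278 -0.00612899 -0.0273647 ] [-0.33776022  0.04772037 -0.84565544]
```

>>> arm_command(steps=[{"dx":0,"dy":0,"dz":0.008,"rx":0,"ry":-0.004,"rz":0,"claw":1},{"dx":0,"dy":0,"dz":0.001,"rx":0,"ry":0,"rz":0,"claw":1},{"dx":0,"dy":0,"dz":0.001,"rx":0,"ry":0,"rz":0,"claw":1}])

```text
t: 8.25
eef_pos: [621.1, -138.3, 15.1]
tcp_rot: [3.139, -0.002, -0.027]
ft_force: [0.1, 0.3, -1.3]
opening: 0.314
```

```bash
python3 -c "
from kin import *
print(cur()[0],cur()[2]['tcp_rot'],cur()[2]['ft_force'])"
```

```text
[ 621.12140706 -138.33195628   15.07443497] [ 3.13943715e+00 -1.56318078e-03 -2.74800517e-02] [ 0.08454288  0.32360716 -1.25747442]
```

>>> arm_command(steps=[{"dx":0,"dy":0,"dz":0.002,"rx":0,"ry":0,"rz":0,"claw":1},{"dx":0,"dy":0,"dz":0,"rx":0,"ry":0,"rz":0,"claw":-0.2},{"dx":0,"dy":0,"dz":0,"rx":0,"ry":0,"rz":0,"claw":-0.2},{"dx":0,"dy":0,"dz":0,"rx":0,"ry":0,"rz":0,"claw":-0.2}])

```text
t: 8.75
eef_pos: [621.4, -138.4, 14.0]
tcp_rot: [3.139, -0.003, -0.027]
ft_force: [0.1, 0.6, 0.2]
opening: 0.567
```

```bash
python3 -c "
from kin import *
print(cur()[0],cur()[2]['tcp_rot'],cur()[2]['ft_force'])
T=ktool(down(0).as_matrix()@np.diag([1,-1,-1.])@R.from_euler('z',0).as_matrix() if 0 else R.from_euler('z',-.027).as_matrix(),np.array([620.3,-138.3,0.]),.25,33)
print(T[0],T[1].as_euler('xyz'))
plan(*T,claw=-.2,vmax=30,wmax=5)"
```

```text
[ 621.44321661 -138.42647978   13.95886501] [ 3.13914508e+00 -2.55207393e-03 -2.74621522e-02] [0.10032485 0.63810349 0.22370641]
[ 615.60103807 -138.17309719   14.59066399] [ 3.14159265  0.25       -0.027     ]
t 8.75 dist 5.88 ang 14.47 n 3 open 0.5668234444552552 F [0.1 0.6 0.2]
{"dx": -0.0024, "dy": -0.0, "dz": -0.0003, "rx": 0.0005, "ry": -0.0536, "rz": -0.0002, "claw": -0.2}
{"dx": -0.0024, "dy": -0.0, "dz": -0.0001, "rx": 0.0005, "ry": -0.0536, "rz": -0.0002, "claw": -0.2}
{"dx": -0.0024, "dy": -0.0, "dz": 0.0001, "rx": 0.0005, "ry": -0.0536, "rz": -0.0002, "claw": -0.2}
```

>>> arm_command(steps=[{"dx":-0.0025,"dy":0,"dz":-0.005,"rx":0,"ry":-0.054,"rz":0,"claw":-0.2},{"dx":-0.0025,"dy":0,"dz":0,"rx":0,"ry":-0.054,"rz":0,"claw":-0.2},{"dx":-0.0025,"dy":0,"dz":0,"rx":0,"ry":-0.054,"rz":0,"claw":-0.2},{"dx":0,"dy":0,"dz":0,"rx":0,"ry":0,"rz":0,"claw":-0.2}])

```text
t: 9.25
eef_pos: [615.1, -138.4, 18.7]
tcp_rot: [3.139, 0.259, -0.029]
ft_force: [-0.9, -0.1, 0.0]
opening: 0.602
```

```bash
cat > rg.py <<'E'
from kin import *
print(cur()[0],cur()[2]['tcp_rot'],cur()[2]['ft_force'])
p,d=env.read_camera('scene'); np.savez('rg.npz',p=p,d=d); crop(np.clip(p*1.8,0,255).astype(np.uint8),255,150,345,240,7,'pics/rg.png')
T=ktool(R.from_euler('z',-.027).as_matrix(),np.array([620.3,-138.3,0.]),.25,33)
plan(*T,claw=-.2,vmax=30,wmax=5)
E
python3 rg.py
```

```text
[ 615.05977326 -138.39111264   18.74731157] [ 3.13865547  0.25882035 -0.02863045] [-0.91386123 -0.06562382  0.0095412 ]
t 9.3 dist 4.35 ang 0.49 n 1 open 0.6019756007851088 F [ 0.4 -0.9 -0.3]
{"dx": 0.0024, "dy": -0.0003, "dz": 0.0049, "rx": 0.0015, "ry": 0.0051, "rz": -0.001, "claw": -0.2}
```

View pics/rg.png

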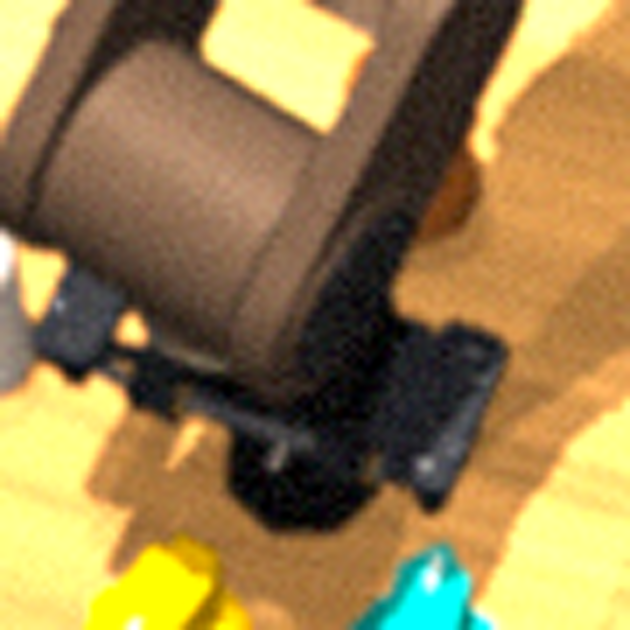

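The knob is standing under the tilted gripper, with its skirt at about (298,218). I'll lower slightly and close.

>>> arm_command(steps=[{"dx":0.002,"dy":0,"dz":0.004,"rx":0.0015,"ry":0.004,"rz":0,"claw":-0.2},{"dx":0,"dy":0,"dz":0,"rx":0,"ry":0,"rz":0,"claw":1},{"dx":0,"dy":0,"dz":0,"rx":0,"ry":0,"rz":0,"claw":1},{"dx":0,"dy":0,"dz":0,"rx":0,"ry":0,"rz":0,"claw":1},{"dx":0,"dy":0,"dz":0,"rx":0,"ry":0,"rz":0,"claw":1},{"dx":0,"dy":0,"dz":0,"rx":0,"ry":0,"rz":0,"claw":1}])

```text
t: 10.05
eef_pos: [614.7, -138.4, 15.5]
tcp_rot: [3.142, 0.248, -0.029]
ft_force: [0.6, 0.2, 0.1]
opening: 0.313
```

```bash
python3 -c "
from kin import *
s=env.state();print(s['eef_pos'],s['tcp_rot'],s['ft_force'],s['moment'],s['opening'])"
```

```text
[ 614.73847372 -138.4214988    15.53265333] [ 3.14158419  0.24829699 -0.029051  ] [0.62910083 0.19131462 0.10173642] [ 0.00631532 -0.17201512  0.02243825] 0.31337236435804894
```

```bash
cat > go.py <<'E'
from kin import *
Rk0=R.from_euler('z',-.029); Rt0=R.from_euler('xyz',[3.14158419,.24829699,-.029051])
A=Rk0.inv().apply(np.array([614.738,-138.421,15.533])-[620.3,-138.4,0]); Bm=Rk0.inv()*Rt0
def tool(Rk,pk): return pk+Rk.apply(A), Rk*Bm
def dk(h,th,ex=0,ey=0): return R.from_matrix(F@R.from_euler('z',th).as_matrix()), O+F@np.array([ex,ey,h])
def kn():
    p0,R0,s=cur(); Rk=R0*Bm.inv(); pk=p0-Rk.apply(A); q=F.T@(pk-O); M=F.T@Rk.as_matrix()
    print('knob in dial',q.round(2),'th',np.arctan2(M[1,0],M[0,0]).round(3),'tilt xy',M[0,2].round(3),M[1,2].round(3),'F_dial',(F.T@s['ft_force']).round(1),'mom',(F.T@s['moment']).round(2),'open',round(s['opening'],3),'t',round(s['t'],2),'j',s['joints'].round(2))
E
python3 -c "
from go import *
T=tool(*dk(75,.85)); print(T[0])
plan(np.array([575,-110,190.]),cur()[1],claw=1,vmax=42)"
```

```text
[509.77293442 198.83977221 167.90469121]
t 10.05 dist 181.18 ang 0.0 n 5 open 0.31337236435804894 F [0.6 0.2 0.1]
{"dx": -0.0205, "dy": -0.0068, "dz": -0.0398, "rx": 0.0, "ry": 0.0, "rz": 0.0, "claw": 1}
{"dx": -0.0205, "dy": -0.0068, "dz": -0.0398, "rx": 0.0, "ry": 0.0, "rz": 0.0, "claw": 1}
{"dx": -0.0205, "dy": -0.0068, "dz": -0.0398, "rx": 0.0, "ry": 0.0, "rz": 0.0, "claw": 1}
{"dx": -0.0205, "dy": -0.0068, "dz": -0.0398, "rx": 0.0, "ry": 0.0, "rz": 0.0, "claw": 1}
{"dx": -0.0205, "dy": -0.0068, "dz": -0.0398, "rx": 0.0, "ry": 0.0, "rz": 0.0, "claw": 1}
```

>>> arm_command(steps=[{"dx":-0.006,"dy":0,"dz":-0.024,"rx":0,"ry":0,"rz":0,"claw":1},{"dx":-0.011,"dy":0,"dz":-0.042,"rx":0,"ry":0,"rz":0,"claw":1},{"dx":-0.02,"dy":-0.007,"dz":-0.042,"rx":0,"ry":0,"rz":0,"claw":1},{"dx":-0.02,"dy":-0.007,"dz":-0.042,"rx":0,"ry":0,"rz":0,"claw":1},{"dx":-0.02,"dy":-0.007,"dz":-0.042,"rx":0,"ry":0,"rz":0,"claw":1}])

```text
t: 10.68
eef_pos: [592.1, -120.6, 186.8]
tcp_rot: [-3.141, 0.251, -0.029]
ft_force: [-0.2, -0.3, -2.1]
opening: 0.315
```

```bash
python3 -c "
from go import *
print(cur()[0]);kn()
plan(*tool(*dk(75,.85)),claw=1,vmax=42)"
```

```text
[ 592.12082548 -120.59540071  186.78154002]
knob in dial [  10.44 -335.25   85.73] th -0.298 tilt xy 0.532 -0.001 F_dial [-1.3 -0.3 -1.6] mom [-0.03 -0.12  0.05] open 0.315 t 10.68 j [-0.28  0.59  1.48 -0.06  1.32  1.34]
t 10.68 dist 330.42 ang 70.22 n 8 open 0.3146622705673192 F [-0.2 -0.3 -2.1]
{"dx": -0.0131, "dy": -0.0495, "dz": 0.0064, "rx": -0.0344, "ry": 0.0448, "rz": -0.0795, "claw": 1}
{"dx": -0.0072, "dy": -0.051, "dz": 0.003, "rx": -0.0344, "ry": 0.0448, "rz": -0.0795, "claw": 1}
{"dx": -0.0009, "dy": -0.0516, "dz": -0.0001, "rx": -0.0344, "ry": 0.0448, "rz": -0.0795, "claw": 1}
{"dx": 0.0057, "dy": -0.0512, "dz": -0.0027, "rx": -0.0344, "ry": 0.0448, "rz": -0.0795, "claw": 1}
{"dx": 0.0123, "dy": -0.0499, "dz": -0.0048, "rx": -0.0344, "ry": 0.0448, "rz": -0.0795, "claw": 1}
{"dx": 0.0187, "dy": -0.0477, "dz": -0.0063, "rx": -0.0344, "ry": 0.0448, "rz": -0.0795, "claw": 1}
{"dx": 0.025, "dy": -0.0446, "dz": -0.0073, "rx": -0.0344, "ry": 0.0448, "rz": -0.0795, "claw": 1}
{"dx": 0.0309, "dy": -0.0407, "dz": -0.0076, "rx": -0.0344, "ry": 0.0448, "rz": -0.0795, "claw": 1}
```

>>> arm_command(steps=[{"dx":-0.013,"dy":-0.0495,"dz":0.006,"rx":-0.0345,"ry":0.045,"rz":-0.0795,"claw":1},{"dx":-0.007,"dy":-0.051,"dz":0.003,"rx":-0.0345,"ry":0.045,"rz":-0.0795,"claw":1},{"dx":-0.001,"dy":-0.0515,"dz":0,"rx":-0.0345,"ry":0.045,"rz":-0.0795,"claw":1},{"dx":0.0055,"dy":-0.051,"dz":-0.0025,"rx":-0.0345,"ry":0.045,"rz":-0.0795,"claw":1},{"dx":0.0125,"dy":-0.05,"dz":-0.005,"rx":-0.0345,"ry":0.045,"rz":-0.0795,"claw":1},{"dx":0.0185,"dy":-0.0475,"dz":-0.0065,"rx":-0.0345,"ry":0.045,"rz":-0.0795,"claw":1}])

```text
t: 11.42
eef_pos: [529.1, 122.5, 183.0]
tcp_rot: [2.843, -0.101, 0.79]
ft_force: [1.3, 1.0, -1.9]
opening: 0.317
```

```bash
python3 -c "
from go import *
print(cur()[0]);kn()
plan(*tool(*dk(65,.85)),claw=1,vmax=42)"
```

```text
[529.06873674 122.5317081  183.01792011]
knob in dial [  8.81 -80.64  86.32] th 0.605 tilt xy 0.104 0.06 F_dial [ 0.3  0.7 -2.4] mom [ 0.05  0.13 -0.06] open 0.317 t 11.43 j [ 0.2   0.35  1.96 -0.34  0.62  1.25]
t 11.43 dist 82.23 ang 15.68 n 2 open 0.31702635547042285 F [ 1.3  1.  -1.9]
{"dx": 0.0265, "dy": -0.0437, "dz": 0.0048, "rx": -0.0267, "ry": 0.0377, "rz": -0.0738, "claw": 1}
{"dx": 0.0312, "dy": -0.0406, "dz": 0.0048, "rx": -0.0267, "ry": 0.0377, "rz": -0.0738, "claw": 1}
```

>>> arm_command(steps=[{"dx":0.0265,"dy":-0.0435,"dz":0.005,"rx":-0.0265,"ry":0.0375,"rz":-0.074,"claw":1},{"dx":0.025,"dy":-0.034,"dz":0.005,"rx":-0.0265,"ry":0.0375,"rz":-0.06,"claw":1},{"dx":0,"dy":0,"dz":0,"rx":0,"ry":0,"rz":0,"claw":1}])

```text
t: 11.8
eef_pos: [513.6, 197.2, 164.0]
tcp_rot: [2.724, -0.142, 1.043]
ft_force: [-0.4, -0.5, -0.8]
opening: 0.316
```

```bash
python3 -c "
from go import *
print(cur()[0]);kn()
plan(*tool(*dk(55,.85)),claw=1,vmax=42)"
```

```text
[513.64427141 197.20961093 163.95803413]
knob in dial [ 1.01 -2.48 69.89] th 0.841 tilt xy -0.011 -0.0 F_dial [-0.9 -0.4 -0.4] mom [ 0.1   0.24 -0.1 ] open 0.316 t 11.8 j [ 0.36  0.37  2.04 -0.6   0.43  1.44]
t 11.8 dist 15.07 ang 0.82 n 1 open 0.31577271761551434 F [-0.4 -0.5 -0.8]
{"dx": 0.006, "dy": -0.0029, "dz": 0.0176, "rx": 0.0036, "ry": -0.0049, "rz": -0.0068, "claw": 1}
```

>>> arm_command(steps=[{"dx":0.006,"dy":-0.003,"dz":0.0175,"rx":0.0035,"ry":-0.005,"rz":-0.007,"claw":1},{"dx":0,"dy":0,"dz":0,"rx":0,"ry":0,"rz":0,"claw":1},{"dx":0,"dy":0,"dz":0,"rx":0,"ry":0,"rz":0,"claw":1}])

```text
t: 12.18
eef_pos: [522.1, 200.2, 152.0]
tcp_rot: [2.727, -0.131, 1.046]
ft_force: [-0.5, 0.0, -1.2]
opening: 0.313
```

```bash
cat > look.py <<'E'
from go import *
import sys
kn()
for n,b,s in(('top',(190,170,270,250),6),('scene',(380,160,470,240),7)):
    p,d=env.read_camera(n); np.savez(f'{sys.argv[1]}_{n}.npz',p=p,d=d); crop(np.clip(p.astype(float)*1.8,0,255).astype(np.uint8),*b,s,f'pics/{sys.argv[1]}_{n}.png')
kn()
plan(*tool(*dk(float(sys.argv[2]),.85)),claw=1,vmax=42)
E
python3 look.py a 40
```

```text
knob in dial [ 2.06 -1.5  55.01] th 0.847 tilt xy -0.001 0.003 F_dial [-1.1  0.1 -0.8] mom [ 0.12  0.28 -0.04] open 0.313 t 12.18 j [ 0.36  0.4   2.03 -0.62  0.42  1.45]
knob in dial [ 1.95 -1.39 55.1 ] th 0.848 tilt xy -0.001 0.003 F_dial [-0.1  1.2 -0.5] mom [ 0.11  0.3  -0.07] open 0.313 t 12.28 j [ 0.36  0.4   2.03 -0.62  0.42  1.45]
t 12.28 dist 15.29 ang 0.21 n 1 open 0.3132372080056166 F [-0.1  1.2 -0.5]
{"dx": 0.0043, "dy": -0.003, "dz": 0.0184, "rx": 0.0012, "ry": 0.0007, "rz": -0.0019, "claw": 1}
```

View pics/a_top.png

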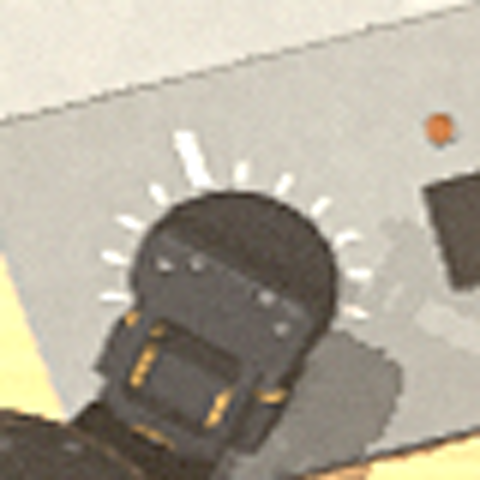

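View pics/a_scene.png

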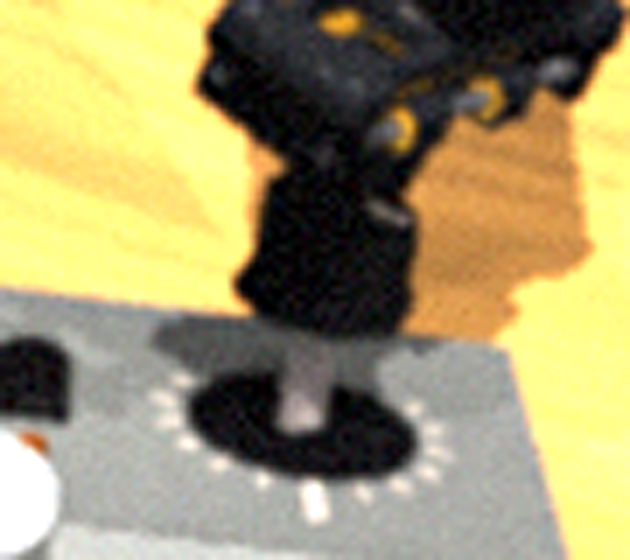

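```bash
python3 - <<'E'
from go import *
from fit import SK,PD,render
from d import C
p0,R0,s=cur(); Rk=R0*Bm.inv(); pk=p0-Rk.apply(A)
p=np.load('a_scene.npz')['p']; im=np.clip(p.astype(float)*2.2,0,255).astype(np.uint8)[:,:,::-1]
x0,y0,x1,y1=395,175,455,235;S=10
big=cv2.resize(im[y0:y1,x0:x1],None,fx=S,fy=S,interpolation=cv2.INTER_CUBIC)
def dr(X,c):
    uv=(proj('scene',X)-[x0,y0]+.5)*S; cv2.polylines(big,[cv2.convexHull(np.round(uv).astype(np.int32))],True,c,1)
dr(Rk.apply(SK)+pk,(0,255,0)); dr(Rk.apply(PD)+pk,(0,255,255))
dr(O+C@F.T,(0,0,255)); c9=C*9/46; dr(O+np.vstack([c9,c9+[0,0,32]])@F.T,(255,0,0))
cv2.imwrite('pics/ov.png',big)
E
```

```text
(no output)
```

View pics/ov.png

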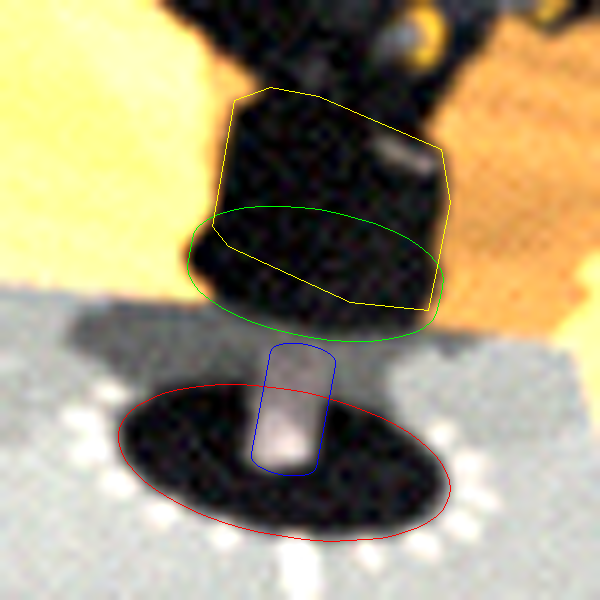

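The overlay shows the knob, shaft and dial agreeing with my model to about half a pixel. I'll correct the small offset and lower the knob.

>>> arm_command(steps=[{"dx":0.0045,"dy":-0.003,"dz":0.013,"rx":0.001,"ry":0,"rz":-0.002,"claw":1},{"dx":0,"dy":0,"dz":0,"rx":0,"ry":0,"rz":0,"claw":1},{"dx":0,"dy":0,"dz":0,"rx":0,"ry":0,"rz":0,"claw":1}])

```text
t: 12.65
eef_pos: [526.6, 203.2, 141.4]
tcp_rot: [2.728, -0.13, 1.049]
ft_force: [1.0, -0.1, -1.2]
opening: 0.314
```

```bash
python3 -c "
from go import *
kn()
plan(*tool(*dk(35,.85)),claw=1,vmax=42)"
```

```text
knob in dial [ 0.71  0.5  43.3 ] th 0.849 tilt xy 0.001 0.001 F_dial [ 0.2 -0.4 -1.5] mom [0.08 0.27 0.01] open 0.314 t 12.65 j [ 0.37  0.42  2.02 -0.64  0.41  1.47]
t 12.65 dist 8.36 ang 0.1 n 1 open 0.31356117337581885 F [ 1.  -0.1 -1.2]
{"dx": 0.0015, "dy": -0.0002, "dz": 0.0103, "rx": 0.0002, "ry": 0.001, "rz": -0.0004, "claw": 1}
```

>>> arm_command(steps=[{"dx":0.0015,"dy":0,"dz":0.0095,"rx":0,"ry":0.001,"rz":0,"claw":1},{"dx":0,"dy":0,"dz":0,"rx":0,"ry":0,"rz":0,"claw":1},{"dx":0,"dy":0,"dz":0,"rx":0,"ry":0,"rz":0,"claw":1}])

```text
t: 13.02
eef_pos: [530.6, 203.6, 134.2]
tcp_rot: [2.728, -0.131, 1.05]
ft_force: [0.4, -0.2, -2.0]
opening: 0.316
```

```bash
python3 -c "
from go import *
kn()
plan(*tool(*dk(28,.85)),claw=1,vmax=42)"
```

```text
knob in dial [ 0.23 -0.   35.12] th 0.85 tilt xy -0.0 0.0 F_dial [-0.8 -0.3 -1.9] mom [ 0.09  0.26 -0.03] open 0.316 t 13.03 j [ 0.36  0.44  2.02 -0.66  0.39  1.49]
t 13.03 dist 7.13 ang 0.03 n 1 open 0.31598895502761104 F [ 0.4 -0.2 -2. ]
{"dx": 0.002, "dy": -0.0002, "dz": 0.0087, "rx": 0.0002, "ry": -0.0001, "rz": -0.0003, "claw": 1}
```

Now into the lead-in, in small steps.

>>> arm_command(steps=[{"dx":0.001,"dy":0,"dz":0.0045,"rx":0,"ry":0,"rz":0,"claw":1},{"dx":0.001,"dy":0,"dz":0.004,"rx":0,"ry":0,"rz":0,"claw":1}])

```text
t: 13.28
eef_pos: [534.3, 204.4, 128.2]
tcp_rot: [2.728, -0.132, 1.05]
ft_force: [-0.0, -0.2, -2.0]
opening: 0.313
```

```bash
python3 -c "
from go import *
kn()
plan(*tool(*dk(22,.85)),claw=1,vmax=42)"
```

```text
knob in dial [ 0.34 -0.05 28.03] th 0.85 tilt xy -0.001 0.0 F_dial [-1.1 -0.2 -1.7] mom [ 0.06  0.29 -0.06] open 0.313 t 13.28 j [ 0.36  0.45  2.02 -0.68  0.38  1.51]
t 13.28 dist 6.03 ang 0.06 n 1 open 0.31292815829108533 F [-0.  -0.2 -2. ]
{"dx": 0.0016, "dy": -0.0003, "dz": 0.0074, "rx": 0.0004, "ry": -0.0004, "rz": -0.0004, "claw": 1}
```

>>> arm_command(steps=[{"dx":0.001,"dy":0,"dz":0.004,"rx":0,"ry":0,"rz":0,"claw":1},{"dx":0.0008,"dy":0,"dz":0.0035,"rx":0,"ry":0,"rz":0,"claw":1}])

```text
t: 13.52
eef_pos: [537.9, 205.3, 122.7]
tcp_rot: [2.728, -0.132, 1.05]
ft_force: [0.5, -0.3, -2.0]
opening: 0.317
```

```bash
python3 -c "
from go import *
kn()
plan(*tool(*dk(15,.85)),claw=1,vmax=42)"
```

```text
knob in dial [ 0.56  0.05 21.33] th 0.85 tilt xy -0.002 -0.0 F_dial [-0.7 -0.4 -1.9] mom [ 0.19  0.19 -0.03] open 0.317 t 13.53 j [ 0.36  0.47  2.02 -0.7   0.37  1.53]
t 13.53 dist 6.35 ang 0.09 n 1 open 0.3174825783587066 F [ 0.5 -0.3 -2. ]
{"dx": 0.0015, "dy": -0.0005, "dz": 0.0078, "rx": 0.0005, "ry": -0.0008, "rz": -0.0004, "claw": 1}
```

>>> arm_command(steps=[{"dx":0.0008,"dy":0,"dz":0.004,"rx":0,"ry":-0.0005,"rz":0,"claw":1},{"dx":0.001,"dy":0,"dz":0.0045,"rx":0,"ry":0,"rz":0,"claw":1}])

```text
t: 13.78
eef_pos: [541.8, 206.1, 116.4]
tcp_rot: [2.727, -0.132, 1.05]
ft_force: [-5.2, -0.7, 6.6]
opening: 0.314
```

```bash
python3 -c "
from go import *
kn()
plan(*tool(*dk(8,.85)),claw=1,vmax=42)"
```

```text
knob in dial [ 0.58 -0.09 13.94] th 0.85 tilt xy -0.001 0.0 F_dial [-1.   0.5  8.4] mom [-0.23  0.49 -0.15] open 0.314 t 13.78 j [ 0.36  0.48  2.01 -0.72  0.36  1.55]
t 13.78 dist 5.97 ang 0.08 n 1 open 0.31445147263811885 F [-5.2 -0.7  6.6]
{"dx": 0.0014, "dy": -0.0006, "dz": 0.0073, "rx": 0.0006, "ry": -0.0005, "rz": -0.0004, "claw": 1}
```

Force along the shaft has risen to 8 N at 14 mm, which is the detent. I'll push on.

>>> arm_command(steps=[{"dx":0.001,"dy":0,"dz":0.0045,"rx":0,"ry":0,"rz":0,"claw":1},{"dx":0.001,"dy":0,"dz":0.0045,"rx":0,"ry":0,"rz":0,"claw":1}])

```text
t: 14.02
eef_pos: [545.5, 206.6, 110.2]
tcp_rot: [2.727, -0.132, 1.049]
ft_force: [-0.7, 1.3, 0.6]
opening: 0.311
```

```bash
python3 -c "
from go import *
kn()
plan(*tool(*dk(0,.85)),claw=1,vmax=42)"
```

```text
knob in dial [ 0.44 -0.45  6.68] th 0.85 tilt xy -0.001 0.001 F_dial [0.  1.4 0.7] mom [ 0.26  0.16 -0.08] open 0.311 t 14.03 j [ 0.36  0.5   2.01 -0.74  0.36  1.57]
t 14.03 dist 6.71 ang 0.1 n 1 open 0.3105667310033995 F [-0.7  1.3  0.6]
{"dx": 0.0021, "dy": -0.0008, "dz": 0.0081, "rx": 0.0009, "ry": -0.0002, "rz": -0.0005, "claw": 1}
```

>>> arm_command(steps=[{"dx":0.001,"dy":-0.0005,"dz":0.004,"rx":0,"ry":0,"rz":0,"claw":1},{"dx":0.0007,"dy":0,"dz":0.003,"rx":0,"ry":0,"rz":0,"claw":1}])

```text
t: 14.28
eef_pos: [548.6, 207.6, 104.7]
tcp_rot: [2.727, -0.132, 1.05]
ft_force: [-0.1, 1.7, -0.9]
opening: 0.311
```

```bash
python3 -c "
from go import *
kn()
plan(*tool(*dk(0,.85)),claw=1,vmax=42)"
```

```text
knob in dial [ 0.27 -0.17  0.29] th 0.85 tilt xy -0.002 0.001 F_dial [-0.3  1.6 -0.9] mom [ 0.25  0.14 -0.07] open 0.311 t 14.28 j [ 0.36  0.51  2.01 -0.75  0.35  1.59]
t 14.28 dist 0.41 ang 0.11 n 1 open 0.3113875276732839 F [-0.1  1.7 -0.9]
{"dx": 0.0, "dy": -0.0004, "dz": 0.0004, "rx": 0.001, "ry": -0.0004, "rz": -0.0005, "claw": 1}
```

No contact with the panel yet, so I'll press on gently.

>>> arm_command(steps=[{"dx":0.0004,"dy":0,"dz":0.0015,"rx":0,"ry":0,"rz":0,"claw":1},{"dx":0.0004,"dy":0,"dz":0.0015,"rx":0,"ry":0,"rz":0,"claw":1}])

```text
t: 14.52
eef_pos: [549.2, 207.7, 103.7]
tcp_rot: [2.726, -0.131, 1.049]
ft_force: [-19.8, -0.3, 31.7]
opening: 0.315
```

```bash
python3 -c "
from go import *
kn()"
```

```text
knob in dial [ 0.25 -0.15 -0.88] th 0.85 tilt xy -0.002 0.002 F_dial [ 0.4  4.2 37.2] mom [-0.42  1.5  -0.12] open 0.315 t 14.53 j [ 0.36  0.51  2.01 -0.76  0.35  1.59]
```

It is home: 37 N along the axis with the underside at about 0. I'll relieve the pressure and turn the knob to off.

```bash
cat > turn.py <<'E'
from go import *
def turn(th1,n,h=0,claw=1):
    kn()
    p0,R0,s=cur(); Rk=R0*Bm.inv(); M=F.T@Rk.as_matrix(); th0=np.arctan2(M[1,0],M[0,0])
    pp,RR=p0,R0
    for i in range(1,n+1):
        p1,R1=tool(*dk(h,th0+(th1-th0)*i/n))
        v=RR.inv().apply(p1-pp)/800; w=(RR.inv()*R1).as_rotvec()/(np.pi/2)
        print(json.dumps(dict(zip(['dx','dy','dz','rx','ry','rz'],[*v.round(4),*w.round(4)]))))
        pp,RR=p1,R1
E
python3 -c "
from turn import *
turn(0,10,-0.1)"
```

```text
knob in dial [ 0.25 -0.15 -0.88] th 0.85 tilt xy -0.002 0.002 F_dial [ 0.4  4.2 37.2] mom [-0.42  1.5  -0.12] open 0.315 t 14.53 j [ 0.36  0.51  2.01 -0.76  0.35  1.59]
{"dx": -0.0003, "dy": -0.0009, "dz": -0.0009, "rx": 0.0149, "ry": -0.0001, "rz": 0.0521}
{"dx": 0.0, "dy": -0.0006, "dz": -0.0, "rx": 0.0133, "ry": -0.0, "rz": 0.0525}
{"dx": 0.0, "dy": -0.0006, "dz": -0.0, "rx": 0.0133, "ry": -0.0, "rz": 0.0525}
{"dx": 0.0, "dy": -0.0006, "dz": -0.0, "rx": 0.0133, "ry": -0.0, "rz": 0.0525}
{"dx": 0.0, "dy": -0.0006, "dz": -0.0, "rx": 0.0133, "ry": -0.0, "rz": 0.0525}
{"dx": 0.0, "dy": -0.0006, "dz": -0.0, "rx": 0.0133, "ry": -0.0, "rz": 0.0525}
{"dx": 0.0, "dy": -0.0006, "dz": -0.0, "rx": 0.0133, "ry": -0.0, "rz": 0.0525}
{"dx": 0.0, "dy": -0.0006, "dz": -0.0, "rx": 0.0133, "ry": -0.0, "rz": 0.0525}
{"dx": 0.0, "dy": -0.0006, "dz": -0.0, "rx": 0.0133, "ry": -0.0, "rz": 0.0525}
{"dx": 0.0, "dy": -0.0006, "dz": -0.0, "rx": 0.0133, "ry": -0.0, "rz": 0.0525}
```

>>> arm_command(steps=[{"dx":-0.0003,"dy":-0.0006,"dz":-0.001,"rx":0.0133,"ry":0,"rz":0.0525,"claw":1},{"dx":0,"dy":-0.0006,"dz":0,"rx":0.0133,"ry":0,"rz":0.0525,"claw":1},{"dx":0,"dy":-0.0006,"dz":0,"rx":0.0133,"ry":0,"rz":0.0525,"claw":1}])

```text
t: 14.9
eef_pos: [547.6, 209.1, 104.3]
tcp_rot: [2.833, -0.223, 0.81]
ft_force: [-0.1, 0.7, -0.6]
opening: 0.311
```

```bash
python3 -c "
from turn import *
turn(0,7,-0.1)"
```

```text
knob in dial [0.58 0.51 0.31] th 0.589 tilt xy -0.003 0.001 F_dial [-0.3  0.7 -0.6] mom [0.05 0.15 0.02] open 0.311 t 14.9 j [ 0.33  0.5   1.99 -0.52  0.35  1.59]
{"dx": -0.0008, "dy": -0.0004, "dz": 0.0007, "rx": 0.0146, "ry": -0.0014, "rz": 0.0516}
{"dx": 0.0, "dy": -0.0006, "dz": -0.0, "rx": 0.0132, "ry": -0.0, "rz": 0.0519}
{"dx": 0.0, "dy": -0.0006, "dz": -0.0, "rx": 0.0132, "ry": -0.0, "rz": 0.0519}
{"dx": 0.0, "dy": -0.0006, "dz": -0.0, "rx": 0.0132, "ry": -0.0, "rz": 0.0519}
{"dx": 0.0, "dy": -0.0006, "dz": -0.0, "rx": 0.0132, "ry": -0.0, "rz": 0.0519}
{"dx": 0.0, "dy": -0.0006, "dz": -0.0, "rx": 0.0132, "ry": -0.0, "rz": 0.0519}
{"dx": 0.0, "dy": -0.0006, "dz": -0.0, "rx": 0.0132, "ry": -0.0, "rz": 0.0519}
```

>>> arm_command(steps=[{"dx":-0.0005,"dy":-0.0005,"dz":0.0006,"rx":0.0135,"ry":-0.001,"rz":0.0525,"claw":1},{"dx":0,"dy":-0.0006,"dz":0,"rx":0.0133,"ry":0,"rz":0.0525,"claw":1},{"dx":0,"dy":-0.0006,"dz":0,"rx":0.0133,"ry":0,"rz":0.0525,"claw":1},{"dx":0,"dy":-0.0006,"dz":0,"rx":0.0133,"ry":0,"rz":0.0525,"claw":1}])

```text
t: 15.4
eef_pos: [547.0, 210.8, 103.6]
tcp_rot: [3.009, -0.298, 0.466]
ft_force: [-0.5, 0.5, -0.6]
opening: 0.315
```

```bash
python3 -c "
from turn import *
turn(0,3,-0.1)"
```

```text
knob in dial [ 0.79  0.56 -0.17] th 0.238 tilt xy -0.003 0.001 F_dial [-0.7  0.6 -0.3] mom [0.18 0.24 0.02] open 0.315 t 15.4 j [ 0.29  0.5   1.98 -0.23  0.36  1.62]
{"dx": -0.0011, "dy": -0.0001, "dz": 0.0002, "rx": 0.0132, "ry": -0.0016, "rz": 0.0487}
{"dx": 0.0, "dy": -0.0006, "dz": -0.0, "rx": 0.0124, "ry": -0.0, "rz": 0.0489}
{"dx": 0.0, "dy": -0.0006, "dz": -0.0, "rx": 0.0124, "ry": -0.0, "rz": 0.0489}
```

>>> arm_command(steps=[{"dx":-0.0005,"dy":-0.0004,"dz":0.0002,"rx":0.013,"ry":-0.0015,"rz":0.052,"claw":1},{"dx":0,"dy":-0.0006,"dz":0,"rx":0.0125,"ry":0,"rz":0.05,"claw":1},{"dx":0,"dy":-0.0006,"dz":0,"rx":0.0125,"ry":0,"rz":0.05,"claw":1},{"dx":0,"dy":0,"dz":0,"rx":0,"ry":0,"rz":0,"claw":1}])

```text
t: 15.9
eef_pos: [546.7, 211.9, 103.4]
tcp_rot: [-3.134, -0.311, 0.208]
ft_force: [0.2, 1.5, -0.5]
opening: 0.315
```

```bash
sed -i 's/,.85)),claw/,0)),claw/' look.py; python3 look.py b 0
```

```text
knob in dial [ 0.8   0.3  -0.33] th -0.016 tilt xy -0.001 0.002 F_dial [ 0.2  1.4 -0.7] mom [0.16 0.13 0.05] open 0.315 t 15.9 j [ 0.26  0.5   1.98 -0.03  0.35  1.65]
knob in dial [ 0.8   0.36 -0.36] th -0.015 tilt xy -0.001 0.002 F_dial [-0.4 -1.2 -1.8] mom [-0.27  0.14  0.12] open 0.313 t 16.0 j [ 0.26  0.5   1.98 -0.03  0.35  1.65]
t 16.0 dist 0.99 ang 0.85 n 1 open 0.3130719793700038 F [ 0.9 -1.1 -1.8]
{"dx": -0.0011, "dy": 0.0006, "dz": -0.0002, "rx": -0.001, "ry": -0.0007, "rz": -0.0094, "claw": 1}
```

View pics/b_top.png

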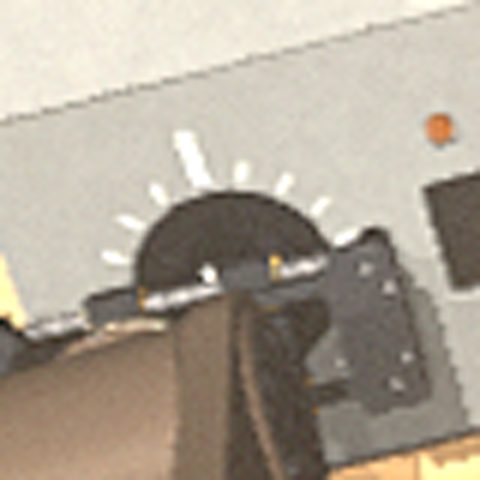

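View pics/b_scene.png

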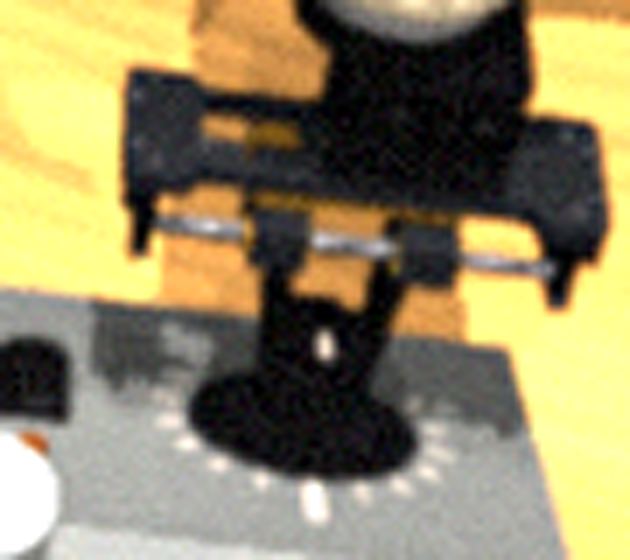

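The white nose line at (426,209) is in line with the off tick at (425,231). I'll press lightly once more to confirm it is home, then open.

>>> arm_command(steps=[{"dx":0,"dy":0,"dz":0.001,"rx":0,"ry":0,"rz":0,"claw":1},{"dx":0,"dy":0,"dz":0,"rx":0,"ry":0,"rz":0,"claw":1}])

```text
t: 16.25
eef_pos: [546.9, 212.1, 103.0]
tcp_rot: [-3.137, -0.312, 0.212]
ft_force: [1.3, -0.8, -1.7]
opening: 0.314
```

```bash
python3 -c "
from go import *
kn()"
```

```text
knob in dial [ 0.82  0.43 -0.77] th -0.012 tilt xy -0.001 0.002 F_dial [-0.  -1.1 -2. ] mom [-0.15  0.17  0.04] open 0.314 t 16.25 j [ 0.26  0.5   1.98 -0.03  0.35  1.65]
```

>>> arm_command(steps=[{"dx":0.0002,"dy":0,"dz":0.001,"rx":0,"ry":0,"rz":0,"claw":1}])

```text
t: 16.38
eef_pos: [546.9, 212.1, 102.9]
tcp_rot: [-3.137, -0.312, 0.213]
ft_force: [-10.9, -3.9, 21.2]
opening: 0.313
```

```bash
python3 -c "
from go import *
kn()"
```

```text
knob in dial [ 0.82  0.45 -0.85] th -0.011 tilt xy -0.001 0.002 F_dial [ 1.5 -1.4 24.1] mom [-0.42  1.04  0.01] open 0.313 t 16.38 j [ 0.26  0.5   1.98 -0.03  0.35  1.65]
```

Home contact is confirmed, with 24 N at the same depth. Now I'll open the gripper and back out along the tool axis.

>>> arm_command(steps=[{"dx":0,"dy":0,"dz":-0.0006,"rx":0,"ry":0,"rz":0,"claw":1},{"dx":0,"dy":0,"dz":0,"rx":0,"ry":0,"rz":0,"claw":-0.2},{"dx":0,"dy":0,"dz":0,"rx":0,"ry":0,"rz":0,"claw":-0.2},{"dx":0,"dy":0,"dz":0,"rx":0,"ry":0,"rz":0,"claw":-0.2},{"dx":0,"dy":0,"dz":0,"rx":0,"ry":0,"rz":0,"claw":-0.2},{"dx":0,"dy":0,"dz":-0.015,"rx":0,"ry":0,"rz":0,"claw":-0.2},{"dx":0,"dy":0,"dz":-0.03,"rx":0,"ry":0,"rz":0,"claw":-0.2},{"dx":0,"dy":0,"dz":-0.05,"rx":0,"ry":0,"rz":0,"claw":-0.2}])

```text
t: 17.38
eef_pos: [522.5, 206.6, 175.9]
tcp_rot: [-3.138, -0.306, 0.214]
ft_force: [1.0, -0.3, -0.3]
opening: 0.599
```

```bash
python3 -c "
from go import *
kn(); print(cur()[0])"
```

```text
knob in dial [18.23  0.47 74.28] th -0.01 tilt xy 0.004 0.002 F_dial [ 0.6 -0.5 -0.7] mom [-0.06  0.17  0.04] open 0.599 t 17.38 j [ 0.26  0.36  1.96 -0.02  0.52  1.64]
[522.53157954 206.5575424  175.92296102]
```

>>> arm_command(steps=[{"dx":-0.03,"dy":0,"dz":-0.05,"rx":0,"ry":0,"rz":0,"claw":-0.2},{"dx":-0.04,"dy":0.03,"dz":-0.04,"rx":0,"ry":0,"rz":0,"claw":-0.2},{"dx":-0.03,"dy":0.05,"dz":-0.02,"rx":0,"ry":0,"rz":0,"claw":-0.2},{"dx":0,"dy":0.06,"dz":0,"rx":0,"ry":0,"rz":0,"claw":-0.2},{"dx":0,"dy":0.06,"dz":0,"rx":0,"ry":0,"rz":0,"claw":-0.2},{"dx":0,"dy":0.06,"dz":0,"rx":0,"ry":0,"rz":0,"claw":-0.2},{"dx":0,"dy":0,"dz":0,"rx":0,"ry":0,"rz":0,"claw":-0.2}])

```text
t: 18.25
eef_pos: [463.5, -24.1, 245.5]
tcp_rot: [-3.141, -0.321, 0.219]
ft_force: [-0.8, 0.5, 0.9]
opening: 0.599
```

```bash
cat > fin.py <<'E'
from go import *
from fit import SK,PD
from d import C
out=[]
for n,(x0,y0,x1,y1) in(('top',(195,180,265,250)),('scene',(390,180,460,250))):
    p,d=env.read_camera(n); np.savez(f'fin_{n}.npz',p=p,d=d)
    cv2.imwrite(f'pics/fin_{n}_full.png',p[:,:,::-1])
    S=5; im=np.clip(p.astype(float)*1.9,0,255).astype(np.uint8)[:,:,::-1]
    big=cv2.resize(im[y0:y1,x0:x1],None,fx=S,fy=S,interpolation=cv2.INTER_CUBIC); raw=big.copy()
    Rk,pk=dk(0,0)
    for X,c in((SK,(0,255,0)),(PD,(0,255,255))):
        uv=(proj(n,Rk.apply(X)+pk)-[x0,y0]+.5)*S; cv2.polylines(big,[cv2.convexHull(np.round(uv).astype(np.int32))],True,c,1)
    out.append(np.hstack([raw,big]))
cv2.imwrite('pics/fin.png',np.vstack(out)[:, :]); print(out[0].shape,env.state()['t'],cur()[0])
E
python3 fin.py; python3 -c "
import cv2;a=cv2.imread('pics/fin.png');cv2.imwrite('pics/fin2.png',cv2.resize(a,(590,590)))"
```

```text
(350, 700, 3) 18.35 [462.73373505 -21.75261482 245.22238308]
```

View pics/fin2.png

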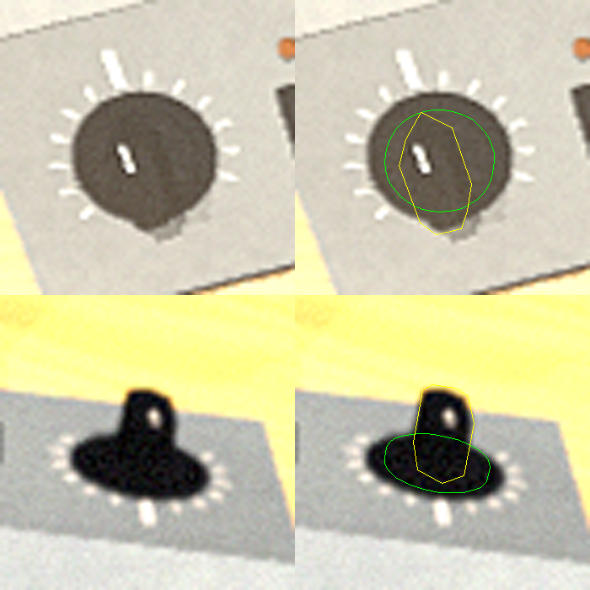

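View pics/fin_top_full.png

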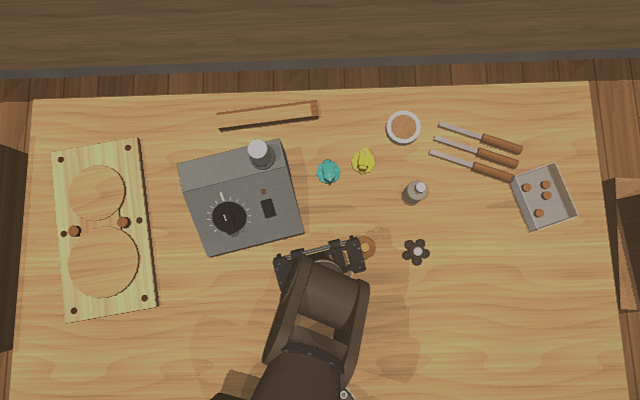

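The knob sits flat on the dial. Its white line at about (224,216) in the top view is parallel to the off tick, and the model outline for "home, nose at 0" matches in both views. The glue (416,190), star knob (416,251) and spool clamp (367,247) have not moved.

```bash
python3 -c "
from cell import env
s=env.state();print(s['t'],s['ft_force'],s['qvel'].round(3));print(env.job_done())"
```

```text
18.35 [ 0.46631004  0.50954773 -0.48557483] [ 0.037  0.     0.009 -0.002 -0.004  0.01 ]
the job is handed in; nothing more can be done
None
```

The heat knob is on the shaft, pressed home against the panel, turned so its nose points at the off mark, and released. I handed the job in at about 18 s.

- **Extra step:** My first grip, square to the knob, would have driven joint 5 past its limit at the dial. I set the knob back down at its original place and gripped it again with the tool tilted about 0.25 rad.
- **Fit:** The knob slid on without resistance. Force along the shaft rose to about 8 N at the sprung ball, then dropped as it snapped past. It then met a hard stop of 37 N at my estimated panel height. After the turn, a second press met the stop at the same depth with 24 N.
- **Nose direction:** The nose was at about -0.01 rad from off, by the arm's own pose, just before I let go. In the last pictures its white line is parallel to the off tick to within about 2°. I could not read the shaft's own angle, which may differ by a few degrees because of the clearance in the bore.
- **Bystanders:** The glue bottle, star knob and spool clamp are at the same places in the last top picture, though the gripper partly hides the clamp from above. At hand-in the gripper hung about 245 mm above the bench, with no force on it beyond sensor noise.

No check failed. The two cameras' position estimates differed by 1 to 2 mm, which is within their stated calibration.

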